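Slide the test plate into the stage and hold the hardness probe on its spot

TASK

Pick up the steel test plate by its black tab, slide it under the rails of the blue test stage until it is fully home against the stop, and let go of it. Then lift the orange hardness probe out of its grey holder and set its spring tip upright on the red spot of the plate, pressing gently so that the tip is about half pushed in. Finish while still holding the probe there, pressed on the spot; do not knock the beaker or the blue-lidded jar.

Things in the scene. Friction and masses are not known exactly. Their poses are not given: they have to be found in the camera images.
- plate: loose steel test plate, 110 (x) x 60 (y) x 6 mm, 0.16 kg, lying flat. Origin: centre of its underside; z up. At its -x end stands a black pull tab, 24 (x) x 12 (y) mm, centred at x = -42 mm, y = 0, from z = 6 up to 40 mm: grip it across its 12 mm thickness (along y). The +x end goes first into the stage.
- plate_spot (a point): centre of the red spot (9 mm across, in a white disc 22 mm across) on the plate's upper face, at x = +25, y = 0, z = 6 mm in the plate's frame
- stage: test stage fixed to the bench: blue bed 84 (x) x 100 (y) mm, its top 12 mm above the bench; two aluminium rails along x, 63 mm apart inside, with lips reaching 5 mm inwards over the plate's long edges. Gap under the lips: 12 to 20.5 mm above the bench; tops at 25.5 mm. Slot open at -x; steel stop, 25.5 mm high, with its face at x = +30 mm. Origin: centre of the underside; z up
- stage_mouth (a point): middle of the slot's mouth, on the bed's top, at x = -30, y = 0, z = 12 mm of the stage: rails and lips begin here; splayed guides before it widen the mouth to about 67 mm at x = -42 mm. Axes as the stage's
- stage_home (a point): where the plate's origin lies when fully home (+x edge on the stop, x axes alike): x = -25, y = 0, z = 12 mm of the stage. The spot is then over the stage's centre and the pull tab outside the mouth, at x = -67 mm
- holder: grey holder block fixed to the bench, 64 x 64 x 50 mm, with an upright round through hole 22 mm wide at its centre. Origin: centre of its underside
- probe: loose hardness probe, 0.13 kg, upright in the holder. Origin: end of its unpressed tip; z to its upper end. Tip 6 mm wide to z = 12 mm, neck 13 mm wide to 24, dark nose 20 mm wide to 40, orange square body 24 x 24 mm (faces square to x, y) from z = 40 to 115, black cap to 126. The body rests on the holder's top: origin 10 mm above the bench, 40 mm of nose and tip in the hole; pull it straight up
- probe_tip (a joint): how far the spring tip is pushed into the probe: 0 free to 0.008 m fully in; spring 600 N/m with 0.6 N preload (about 3 N half in, 5.4 N fully in)
- probe_point (a point): the end of the spring tip (moves with it)
- beaker: clear beaker, 52 mm wide, 66 mm tall, a bystander; origin at the centre of its underside
- blue_jar: small jar with a blue lid, 47 mm wide, 36 mm tall, a bystander; origin at the centre of its underside

How it is judged:
By the outcome, as a careful person would: the job done as asked, in the order asked, and still so for the second after the job is handed in, while the arm keeps its last pose, push and grip.
It also fails if it takes over 58 s, if anything falls off the work surface, if the arm or the gripper's body presses on something with over 40 N, if the wrist force passes 120 N, or if a joint passes its speed limit or range.

ROBOT

A 6-joint arm with a two-finger parallel gripper is mounted at the origin on a cart in front of the work surface, level with it; the furniture and walls round the work are solid. World frame = base frame: x ahead of the robot, y to its left, z up, the work surface at z = 0. Lengths are in mm, angles in rad, forces in N, time in s.
With the tool pointing down it reaches from about 350 to 975 mm from the base axis. Payload 7.1 kg.
Tool frame: the origin (TCP) lies on the mounting face of the last link; the fingertips stand 182 mm ahead of it and the grasp point (between the pads) lies 163 mm ahead of it (ctrl.tip_reach is the distance from the TCP to the fingertips, in mm); z points along the fingers, y is the direction in which the jaws open and shut (so a half turn about z gives the same grasp; the last joint's range is limited). The gripper opens to 88 mm and grips with 3 to 60 N. Pads are 20 mm wide; open, the fingers measure 115 mm over their backs; the gripper's body (75 mm by 178 mm) begins 61 mm behind the grasp point.
Start: joints at [-1.271, 0.423, 1.63, -0, 1.089, -0.019], TCP at [195.91, -593.486, 404.675] pointing down, gripper open.
Joint ranges: [-3, 3], [-0.9, 2.11], [0.09, 2.58], [-1.31, 4.45], [0.11, 2.69], [-2.54, 2.54]. Speed limits (rad/s): [2.39, 2.39, 3.01, 3.14, 3.14, 3.14].

INTERFACE

Orientations are given as a rotation vector (axis times angle).
In Python, from workcell import ctrl gives the robot as it stands.
- The arm moves only by the tool jog_arm, never from a script. Its argument "steps" is a list that holds one entry, the list of rows, each a list of 7 numbers: the shift along the tool's x, y, z in m, then the turn, a rotation vector about the tool's x, y, z in degrees, then the gripper's target within -1 to 1 (shut at 1, half-way at 0, fully open at -1). A call has 1 to 20 rows; each row shifts and turns the commanded pose from where the row before left it, along the tool's axes as they then stand; what a row does not reach is not made up. A row lasts 1/12 s, in which the tool goes at most 41.7 mm and 7.16 degrees, less where a joint would pass 70% of its speed; a pose out of reach is approached as far as the arm can. A call is refused whole if a number of a shift passes 0.0417 or a number of a turn 7.16, either way. A call with a gripper value outside its range is refused whole. The fingers move at their own pace and stop on an object; the grip force is fixed at half the most. Time passes only in rows, so rows that do not move let the fingers close. It gives the time, the measured TCP pose, the force and the opening at its end, in the units of the state.
- ctrl.get_obs(): the state, without advancing time (a new reading comes with each control period).
- ctrl.get_image(name): name is "scene" or "top" or "wrist"; returns the picture (420x560x3 uint8, red, green, blue); there is no depth.
- ctrl.camera_info(name): a dict with "fx", "fy", "cx", "cy" (pixels), "origin" and "attitude" of the camera in the world; the wrist camera has in their place "T_tool_cam" (4x4, takes a point from camera to tool coordinates, whose origin is the TCP and whose axes are the flange's). Camera axes: x right, y down, z forward; pixel columns grow to the right and rows downward; lengths in mm; the calibration is good to about 2 mm. A picture is of the moment at which its call begins: read the wrist's pose just before it. camera_info takes no time and is no camera call.
- ctrl.close_job(): hands the job in, once; it reports no verdict.
Trained networks look in the newest picture that a camera, given by its name, has taken for a name from the list of things; names that differ only in an ending like _2 or _b are one class to them, and where a whole thing is asked for, a point or a joint stands for the part that bears it (a point fixed in the world has none). Each returns a list of dicts, best first, with "p" (0 to 1); they miss things now and then, are a little off and sometimes report something else, mostly with a low value. They report only what shows in the picture. A call takes as long as a camera call.
- ctrl.look_for(thing, camera): "bbox" ([left, top, right, bottom] in pixels, round what is visible of it).
- ctrl.trace(thing, camera): "pixels" (420x560 bool, what is visible of it) and "bbox" ([left, top, right, bottom] in pixels, round what is visible of it).
- ctrl.landmark_of(thing, camera): "uv" ([column, row] in pixels: a listed point, or the origin of a listed thing).
The state is a dict: "t": time; "qpos": joint angles; "qvel": joint speeds; "joint_torque": joint torques, N m; "ee_pos": TCP position; "orientation": TCP orientation; "ft_force": force on the tool from outside, world axes, zero at the start; "moment": the same for the moment, N m; "width": finger opening in mm.
Only numpy, scipy, OpenCV 4.12 (cv2) and the standard library are available. Lean on these libraries where they do the work, as an engineer would, in place of code of your own. Each camera call takes 0.05 s, during which the arm holds its last target.

## Working session

There is one attempt and no reset: what is moved stays moved. The work goes in short steps, Python scripts to look and compute and a tool call to move; the robot and the scene stay as the last step left them, time stands still between calls to the robot, and variables do not carry over. Pictures are saved under pics/ and viewed, and the job is handed in when it is done.

Besides the shell and the picture viewer there is one more tool, called after "Emit:" as name(argument=value, ...) on one line, values as JSON. jog_arm: Moves the arm, as the interface text tells. Its arguments: {"type":"object","properties":{"steps":{"type":"array"}},"required":["steps"]}

```bash
ls; mkdir -p pics
cat > h.py <<'E'
import numpy as np, cv2
from scipy.spatial.transform import Rotation as R
from workcell import ctrl
def save(name,fn):
    im=ctrl.get_image(name); cv2.imwrite('pics/'+fn,im[:,:,::-1]); return im
def cam(name):
    c=ctrl.camera_info(name)
    K=np.array([[c['fx'],0,c['cx']],[0,c['fy'],c['cy']],[0,0,1.]])
    if 'T_tool_cam' in c:
        o=ctrl.get_obs(); T=np.eye(4); T[:3,:3]=R.from_rotvec(o['orientation']).as_matrix(); T[:3,3]=o['ee_pos']
        W=T@np.array(c['T_tool_cam']); return K,W[:3,:3],W[:3,3]
    a=np.array(c['attitude']); Rm=a if a.shape==(3,3) else R.from_rotvec(a).as_matrix()
    return K,Rm,np.array(c['origin'])
def ray(name,uv,z,C=None):
    K,Rm,o=C or cam(name)
    d=Rm@np.linalg.solve(K,[uv[0],uv[1],1]); return o+d*(z-o[2])/d[2]
def proj(name,p,C=None):
    K,Rm,o=C or cam(name); q=K@(Rm.T@(np.array(p)-o)); return q[:2]/q[2]
E
python3 - <<'E'
from h import *
for n in ['scene','top','wrist']:
    print(n,ctrl.camera_info(n)); save(n,n+'0.png')
print(ctrl.get_obs())
for n in ['top','scene']:
  for t in ['plate','plate_spot','stage','stage_mouth','stage_home','holder','probe','beaker','blue_jar']:
    r=ctrl.landmark_of(t,n)[:2]; print(n,t,[(np.round(x['uv'],1).tolist(),round(x['p'],2)) for x in r])
E
```

```text
pics
scene {'fx': 407.96566143621794, 'fy': 407.96566143621794, 'cx': 278.54233897466975, 'cy': 201.11624212402978, 'origin': array([256.65789035, 564.02669656, 416.92677121]), 'attitude': array([-0.59745487,  2.35475661, -1.52004584])}
top {'fx': 499.7187807060323, 'fy': 499.7187807060323, 'cx': 283.300442648016, 'cy': 208.82981477813723, 'origin': array([ 509.66874038, -131.24072194, 1016.46804538]), 'attitude': array([-2.16725429,  2.13485093, -0.10647099])}
wrist {'fx': 346.55517899297286, 'fy': 346.55517899297286, 'cx': 281.94574602334245, 'cy': 211.2044549439683, 'T_tool_cam': array([[ 2.52033541e-05, -9.62777176e-01, -2.70296335e-01,
         7.47580752e+01],
       [ 9.99999322e-01, -2.90405745e-04,  1.12764888e-03,
        -2.50025770e-01],
       [-1.16417021e-03, -2.70296181e-01,  9.62776516e-01,
         1.96130619e+01],
       [ 0.00000000e+00,  0.00000000e+00,  0.00000000e+00,
         1.00000000e+00]])}
{'t': 0.15, 'qpos': array([-1.27098381e+00,  4.23655143e-01,  1.63048289e+00,  6.25003839e-06,
        1.08857535e+00, -1.89768214e-02]), 'qvel': array([-0.00103861, -0
[... 531 characters left out ...]
late_spot [([303.8, 264.8], 0.65), ([382.0, 242.4], 0.54)]
top stage []
top stage_mouth [([168.4, 222.2], 0.85)]
top stage_home [([168.2, 217.1], 0.84)]
top holder [([380.8, 241.4], 0.96), ([173.3, 208.8], 0.18)]
top probe [([382.0, 243.9], 0.7)]
top beaker []
top blue_jar [([239.8, 150.5], 0.68)]
scene plate [([351.5, 230.1], 0.91)]
scene plate_spot [([340.2, 230.8], 0.84), ([342.3, 205.2], 0.5)]
scene stage [([215.0, 286.5], 0.77)]
scene stage_mouth [([227.9, 286.3], 0.57)]
scene stage_home [([227.0, 287.5], 0.61), ([346.8, 228.1], 0.51)]
scene holder [([342.3, 204.9], 0.92)]
scene probe []
scene beaker [([272.1, 210.8], 0.89)]
scene blue_jar [([207.9, 237.1], 0.6), ([270.7, 211.4], 0.23)]
```

View pics/top0.png

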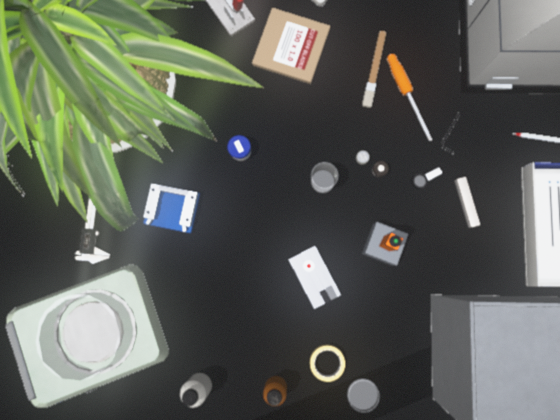

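View pics/scene0.png

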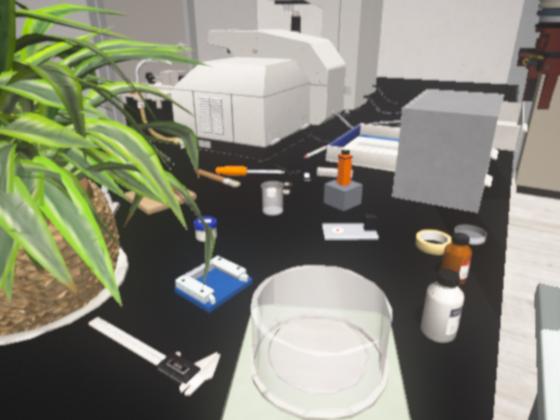

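Run:
```python
from h import *
im=cv2.imread('pics/top0.png'); cv2.imwrite('pics/top0a.png',cv2.resize(im[150:310,130:290],(640,640),interpolation=cv2.INTER_CUBIC))
cv2.imwrite('pics/top0b.png',cv2.resize(im[190:330,260:420],(800,700),interpolation=cv2.INTER_CUBIC)[:600])
```

```text
(no output)
```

View zooms.

View pics/top0a.png

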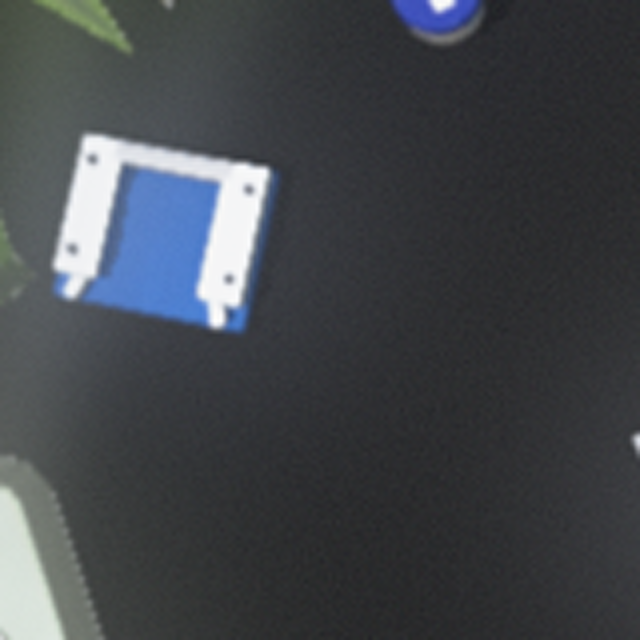

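View pics/top0b.png

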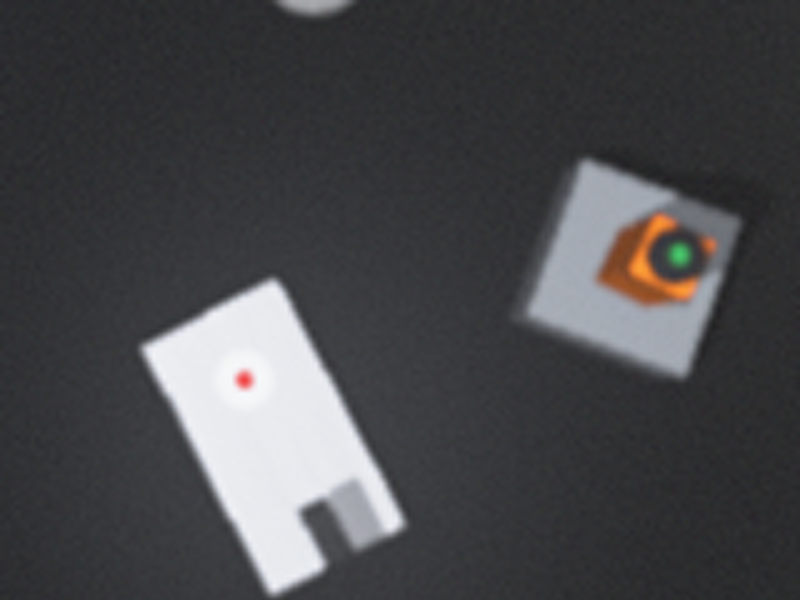

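Run:
```python
from h import *
C=cam('top'); print(C[1],C[2]); print('base px',proj('top',[0,0,0]))
# image axes
for n,uv,z in [('plate',(313.2,275.5),0),('spot',(308.5,266),6),('mouth',(168.4,222.2),12),('home',(168.2,217),12),('holder',(380.8,241.4),0),('jar',(239.8,150.5),0),('beaker',(323,180),0)]:
    print(n,ray('top',uv,z,C).round(1))
C=cam('scene')
for n,uv,z in [('plate',(351.5,230.1),0),('spot',(340.2,230.8),6),('mouth',(228,286),12),('holder',(342.3,204.9),0),('jar',(207.9,237),0),('beaker',(272.1,210.8),0)]:
    print(n,ray('scene',uv,z,C).round(1))
im=cv2.imread('pics/top0.png')
b,g,r=[im[...,i].astype(int) for i in range(3)]
m=((b>g+40)&(b>r+60)).astype(np.uint8); 
n,l,s,c=cv2.connectedComponentsWithStats(m); print([ (s[i].tolist(),c[i].round(1).tolist()) for i in range(1,n) if s[i][4]>80])
w=((im.min(2)>140)).astype(np.uint8); n,l,s,c=cv2.connectedComponentsWithStats(w)
for i in range(1,n):
    x,y=c[i]
    if s[i][4]>40 and 135<x<420 and 140<y<320:
        pts=np.argwhere(l==i)[:,::-1].astype(np.float32); print(s[i],c[i],cv2.minAreaRect(pts),cv2.boxPoints(cv2.minAreaRect(pts)).tolist())
```

```text
[[ 0.01616772 -0.99287886  0.11802616]
 [-0.99969533 -0.01385003  0.02043107]
 [-0.01865091 -0.11832053 -0.99280028]] [ 509.66874038 -131.24072194 1016.46804538]
base px [220.03574627 536.74542663]
plate [ 496.1 -172.7   -0. ]
spot [ 514.9 -162.9    6. ]
mouth [598.5 121.9  12. ]
home [609.1 122.8  12. ]
holder [ 566.8 -308.9    0. ]
jar [751.5 -17.8   0. ]
beaker [ 691.4 -191.1    0. ]
plate [ 493.4 -187.8    0. ]
spot [ 509.9 -162.9    6. ]
mouth [601.1 115.6  12. ]
holder [ 556.7 -300.5    0. ]
jar [747.4 -18.4   0. ]
beaker [ 691.4 -191.5    0. ]
[([227, 135, 24, 23, 348], [238.4, 146.3]), ([151, 192, 34, 40, 853], [169.4, 211.6])]
[234 140  10  13  77] [238.31168831 145.97402597] ((238.2000274658203, 145.90000915527344), (12.521980285644531, 5.81377649307251), 63.43495178222656) [[232.80001831054688, 141.60000610351562], [238.00003051757812, 139.0], [243.60003662109375, 150.20001220703125], [238.4000244140625, 152.80001831054688]]
[357 151  12  12 122] [362.41803279 156.56557377] ((362.5, 156.5), (11.0, 11.0), 90.0) [[357.0, 151.0], [368.0, 151.0], [368.0, 162.0], [357.0, 162.0]
[... 728 characters left out ...]
, 191.82522583007812], [189.33924865722656, 232.26132202148438]]
[366 223  37  41 645] [382.25426357 245.07286822] ((386.39727783203125, 243.27398681640625), (33.0056037902832, 32.3033561706543), 20.556047439575195) [[365.27398681640625, 252.60275268554688], [376.616455078125, 222.35617065429688], [407.52056884765625, 233.94522094726562], [396.1781005859375, 264.1918029785156]]
[ 289  246   52   63 1633] [313.74341702 275.80036742] ((314.3080749511719, 276.7852478027344), (56.262176513671875, 30.739267349243164), 62.241458892822266) [[287.6052551269531, 259.0498962402344], [314.8069763183594, 244.73318481445312], [341.0108947753906, 294.5205993652344], [313.8091735839844, 308.8373107910156]]
```

```bash
cat > fit.py <<'E'
from h import *
from scipy.optimize import least_squares
def fit(name,pts,uvs,z0,guess,C=None):
    C=C or cam(name); pts=np.array(pts,float); uvs=np.array(uvs,float)
    def f(p):
        c,s=np.cos(p[2]),np.sin(p[2])
        W=np.c_[p[0]+c*pts[:,0]-s*pts[:,1],p[1]+s*pts[:,0]+c*pts[:,1],pts[:,2]+z0]
        return (np.array([proj(name,w,C) for w in W])-uvs).ravel()
    r=least_squares(f,guess,x_scale=[100,100,1]); return r.x,np.abs(r.fun).max().round(2)
E
python3 - <<'E'
from fit import *
b=lambda x,y:(260+(x+.5)/5-.5,190+(y+.5)/5-.5)
a=lambda x,y:(130+(x+.5)/4-.5,150+(y+.5)/4-.5)
p,e=fit('top',[(55,30,6),(55,-30,6),(-55,-30,6),(-55,30,6)],[b(140,347),b(277,278),b(406,523),b(273,597)],0,[500,-172,0.5]); print('plate',p,e,np.degrees(p[2]))
c,s=np.cos(p[2]),np.sin(p[2]); print('tab',p[0]-42*c,p[1]-42*s, 'spot',p[0]+25*c,p[1]+25*s)
p,e=fit('top',[(-42,50,12),(-42,-50,12)],[a(55,293),a(245,330)],0,[620,120,0]); print('stage',p,e,np.degrees(p[2]))
sc=[ray('top',a(*q),25.5) for q in [(92,158),(72,248),(249,188),(229,278)]]; print('screws',np.round(sc,1), np.mean(sc,0)); print([np.degrees(np.arctan2(*(sc[i]-sc[j])[1::-1])) for i,j in [(0,1),(2,3)]], [np.linalg.norm(sc[0]-sc[2])])
p,e=fit('top',[(-32,32,50),(32,32,50),(32,-32,50),(-32,-32,50)],[b(528,315),b(583,158),b(742,217),b(687,377)],0,[566,-305,-.3]); print('holder',p,e,np.degrees(p[2]))
d=ray('top',b(678,253),136); print('probe cap',d)
o=ctrl.get_obs(); Rm=R.from_rotvec(o['orientation']).as_matrix(); print(Rm.round(3))
# leaf tri
def tri(u1,u2):
    A=[];B=[]
    for n,u in (('top',u1),('scene',u2)):
        K,Q,oo=cam(n); d=Q@np.linalg.solve(K,[*u,1]); d/=np.linalg.norm(d); P=np.eye(3)-np.outer(d,d); A.append(P);B.append(P@oo)
    x=np.linalg.solve(sum(A),sum(B)); return x,[proj('top',x),proj('scene',x)]
print('leaf',tri((131,229),(208,277)))
E
```

```text
plate [ 493.85651468 -174.79534024    0.5002134 ] 0.67 28.660116893729555
tab 457.00234499553216 -194.93907813614504 spot 515.7935204507804 -162.80502005767917
stage [ 6.29109389e+02  1.16752290e+02 -1.76536553e-01] 0.25 -10.114799389973447
screws [[663.8 153.4  25.5]
 [618.  161.3  25.5]
 [649.6  73.3  25.5]
 [604.1  81.7  25.5]] [633.88094727 117.41813387  25.5       ]
[np.float64(-9.817794460631912), np.float64(-10.3390174554866)] [np.float64(81.26994029965509)]
holder [ 5.61323643e+02 -3.11258696e+02 -3.45349613e-01] 0.55 -19.787075281252363
probe cap [ 561.66721734 -310.3273688   136.        ]
[[ 0.95   0.313 -0.   ]
 [ 0.313 -0.95   0.   ]
 [ 0.    -0.    -1.   ]]
leaf (array([582.33115809, 179.33092808,  74.25402246]), [array([129.90196669, 227.25307293]), array([210.68004677, 277.42180106])])
```

View pics/wrist0.png

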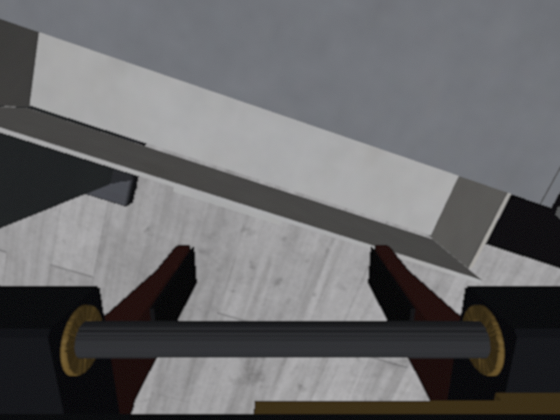

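Run:
```python
from h import *
a=cv2.imread('pics/top0.png')[120:260,50:210]; b=cv2.imread('pics/scene0.png')[170:310,120:280]
cv2.imwrite('pics/leaf.png',np.hstack([cv2.resize(x,(400,350),interpolation=cv2.INTER_CUBIC) for x in (a,b)]))
```

```text
(no output)
```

View pics/leaf.png

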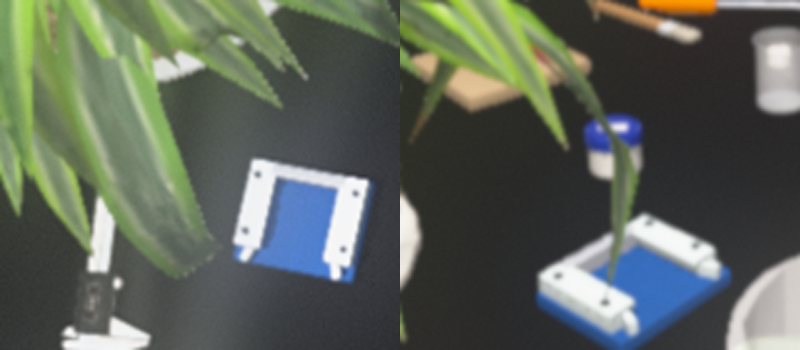

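Run:
```python
from h import *
C=cam('scene')
# for top pixel, show scene projection at several z
for u in [(122,230),(137,218),(128,195),(118,170),(105,200)]:
    print(u,[(z,ray('top',u,z)[:2].round().tolist(),proj('scene',ray('top',u,z),C).round().tolist()) for z in (30,60,90,120,150,200,250)])
```

```text
(122, 230) [(30, [580.0, 209.0], [201.0, 314.0]), (60, [578.0, 199.0], [205.0, 294.0]), (90, [576.0, 189.0], [210.0, 273.0]), (120, [574.0, 178.0], [214.0, 251.0]), (150, [571.0, 168.0], [218.0, 230.0]), (200, [568.0, 151.0], [225.0, 193.0]), (250, [564.0, 133.0], [233.0, 154.0])]
(137, 218) [(30, [604.0, 181.0], [201.0, 298.0]), (60, [602.0, 171.0], [204.0, 279.0]), (90, [599.0, 162.0], [208.0, 259.0]), (120, [596.0, 152.0], [212.0, 239.0]), (150, [593.0, 143.0], [216.0, 219.0]), (200, [588.0, 127.0], [223.0, 184.0]), (250, [583.0, 111.0], [230.0, 148.0])]
(128, 195) [(30, [651.0, 201.0], [168.0, 297.0]), (60, [646.0, 191.0], [173.0, 278.0]), (90, [642.0, 181.0], [177.0, 258.0]), (120, [638.0, 171.0], [182.0, 238.0]), (150, [633.0, 161.0], [187.0, 218.0]), (200, [626.0, 144.0], [195.0, 183.0]), (250, [619.0, 127.0], [203.0, 148.0])]
(118, 170) [(30, [701.0, 224.0], [133.0, 295.0]), (60, [695.0, 213.0], [138.0, 276.0]), (90, [690.0, 203.0], [143.0, 257.0]), (120, [684.0, 192.0], [148.0, 237.0]), (150, [678.0, 181.0], [154.0, 217.0]), (200, [668.0, 163.0], [163.0, 183.0]), (250, [659.0, 145.0], [173.0, 147.0])]
(105, 200) [(30, [640.0, 247.0], [151.0, 317.0]), (60, [636.0, 236.0], [157.0, 296.0]), (90, [632.0, 224.0], [162.0, 275.0]), (120, [628.0, 213.0], [167.0, 253.0]), (150, [624.0, 201.0], [173.0, 231.0]), (200, [617.0, 182.0], [182.0, 194.0]), (250, [611.0, 163.0], [191.0, 155.0])]
```

Emit:
jog_arm(steps=[[[0,0,-0.035,0,0,0,-1],[0,0,-0.04,0,0,0,-1],[0,0,-0.04,0,0,0,-1],[0.015,-0.015,0,0,0,0,-1],[0.03,-0.025,0,0,0,-2,-1],[0.03,-0.025,0,0,0,-2,-1],[0.03,-0.025,0,0,0,-2,-1],[0.03,-0.025,0,0,0,-2,-1],[0.03,-0.025,0,0,0,-2,-1]]])

```text
t: 1.8
ee_pos: [297.2, -400.6, 519.7]
orientation: [3.046, 0.769, 0.0]
ft_force: [0.8, -0.8, -0.2]
width: 88.2
```

Emit:
jog_arm(steps=[[[0.029,-0.0175,0.033,0,0,0,-1],[0.029,-0.0175,0.033,0,0,0,-1],[0.029,-0.0175,0.033,0,0,0,-1],[0.029,-0.0175,0.033,0,0,0,-1],[0.029,-0.0175,0.033,0,0,0,-1],[0.029,-0.0175,0.033,0,0,0,-1],[0,0,0,0,5,0,-1],[0,0,0,0,5,0,-1],[0,0,0,0,5,0,-1],[0,0,0,0,5,0,-1],[0,0,0,0,0,0,-1],[0,0,0,0,0,0,-1]]])

```text
t: 2.8
ee_pos: [387.7, -248.4, 345.2]
orientation: [-2.923, -0.734, -0.512]
ft_force: [-0.8, 0.3, 0.5]
width: 87.7
```

Run:
```python
from h import *
o=ctrl.get_obs(); print(o['t'],o['ee_pos'],R.from_rotvec(o['orientation']).as_matrix().round(3).tolist(),o['qpos'].round(2),o['ft_force'],np.abs(o['qvel']).max())
save('wrist','w1.png'); C=cam('wrist')
for t in ['plate','plate_spot','probe','holder']:
    print(t,[(x['uv'],x['p']) for x in ctrl.landmark_of(t,'wrist')[:2]])
print(proj('wrist',[493.9,-174.8,0],C),proj('wrist',[515.8,-162.8,6],C))
```

```text
2.8 [ 387.66997483 -248.4245777   345.19457837] [[0.829, 0.473, 0.299], [0.444, -0.881, 0.161], [0.34, -0.0, -0.941]] [-0.68  0.26  2.08  0.49  0.73  0.04] [-0.76005031  0.30763102  0.49997867] 0.03226708493815513
plate [([268.5, 183.2], 0.71)]
plate_spot [([266.9, 157.6], 0.75)]
probe [([421.5, 186.6], 0.83)]
holder [([416.4, 189.9], 0.87), ([265.2, 158.2], 0.41)]
[267.3345142  186.33800571] [266.96245883 160.98145064]
```

View pics/w1.png

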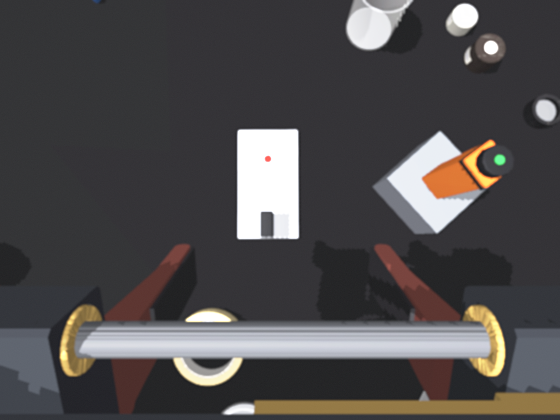

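Run:
```python
from fit import *
C=cam('wrist')
im=cv2.imread('pics/w1.png'); w=(im.min(2)>120).astype(np.uint8); n,l,s,c=cv2.connectedComponentsWithStats(w)
i=l[180,250]; print(s[i])
p,e=fit('wrist',[(55,30,6),(55,-30,6),(-55,-30,6),(-55,30,6)],[(236.5,128.5),(298.5,128.5),(299.3,239.5),(236.7,239.5)],0,[494,-175,.5],C); print('plate',p,e,np.degrees(p[2]))
c,s=np.cos(p[2]),np.sin(p[2]); tab=np.array([p[0]-42*c,p[1]-42*s,26]); print(tab, 'spot',p[0]+25*c,p[1]+25*s)
o=ctrl.get_obs(); Rm=R.from_rotvec(o['orientation']).as_matrix()
print(np.degrees(np.arctan2(Rm[1,0],Rm[0,0])), 'tool-frame delta', Rm.T@(tab-(o['ee_pos']+Rm@[0,0,163])))
```

```text
[ 237  129   62  111 6534]
plate [ 496.87874016 -173.79567893    0.49963478] 1.65 28.62696423863699
[ 460.01292102 -193.91808879   26.        ] spot 518.8226801334954 -161.81805401559015
28.299235803083896 tool-frame delta [-25.29066053 -13.76433514 167.52213047]
```

Emit:
jog_arm(steps=[[[-0.0125,-0.007,0.02,0,0,0,-1],[-0.012,-0.0065,0.025,0,0,0,-1],[0,0,0.03,0,0,0,-1],[0,0,0.03,0,0,0,-1],[0,0,0.025,0,0,0,-1],[0,0,0.02,0,0,0,-1],[0,0,0,0,0,0,-1],[0,0,0,0,0,0,-1],[0,0,0,0,0,0,-1]]])

```text
t: 3.8
ee_pos: [406.7, -223.0, 196.6]
orientation: [-2.922, -0.737, -0.516]
ft_force: [-0.5, 0.4, 1.3]
width: 87.8
```

Run:
```python
from fit import *
o=ctrl.get_obs(); Rm=R.from_rotvec(o['orientation']).as_matrix(); C=cam('wrist'); save('wrist','w2.png')
g=o['ee_pos']+Rm@[0,0,163]; print(g,Rm.T@(np.array([458.5,-194.4,31])-g),o['qvel'].round(3), proj('wrist',[458.5,-194.4,40],C))
```

```text
[ 455.82367272 -196.63251248   43.41850562] [-1.04053529 -0.702928   12.83702847] [-0.006 -0.023  0.001  0.008 -0.002 -0.008] [280.20601381 276.05356319]
```

View pics/w2.png

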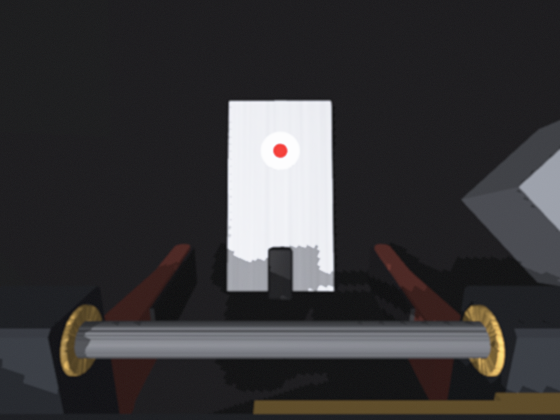

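Emit:
jog_arm(steps=[[[0,0,0.0125,0,0,0,-1],[0,0,0,0,0,0,-1],[0,0,0,0,0,0,0],[0,0,0,0,0,0,1],[0,0,0,0,0,0,1],[0,0,0,0,0,0,1],[0,0,0,0,0,0,1],[0,0,0,0,0,0,1]]])

```text
t: 4.52
ee_pos: [410.3, -220.9, 184.4]
orientation: [-2.922, -0.736, -0.516]
ft_force: [0.2, -0.7, 0.5]
width: 51.1
```

Run:
```python
from fit import *
o=ctrl.get_obs(); Rm=R.from_rotvec(o['orientation']).as_matrix(); C=cam('wrist'); save('wrist','w3.png')
g=o['ee_pos']+Rm@[0,0,163]; print(g,o['width'],o['ft_force'])
```

```text
[ 459.44084536 -194.53907204   31.19531923] 51.055050825163406 [ 0.16200882 -0.71607829  0.52556284]
```

View pics/w3.png

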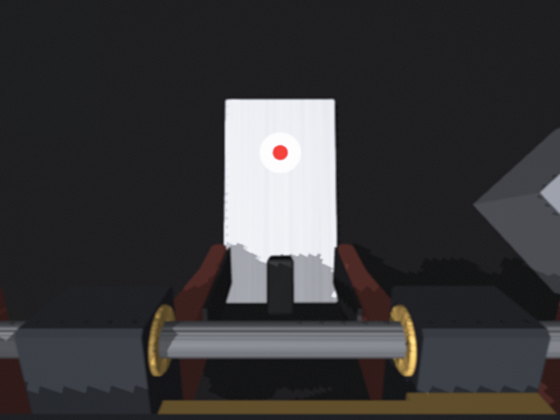

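Emit:
jog_arm(steps=[[[0,0,0,0,0,0,1],[0,0,0,0,0,0,1],[0,0,0,0,0,0,1],[0,0,0,0,0,0,1],[0,0,0,0,0,0,1],[0,0,0,0,0,0,1],[0,0,0,0,0,0,1]]])

```text
t: 5.15
ee_pos: [410.2, -220.8, 184.1]
orientation: [-2.922, -0.736, -0.515]
ft_force: [1.2, 0.6, -0.2]
width: 11.9
```

Emit:
jog_arm(steps=[[[0.005,0,-0.014,0,0,0,1],[0.005,0,-0.014,0,0,0,1],[0.005,0,-0.014,0,0,0,1],[0.005,0,-0.014,0,0,0,1],[0,0,0,-2.2,0,6.1,1],[0,0,0,-2.2,0,6.1,1],[0,0,0,-2.2,0,6.1,1],[0,0,0,-2.2,0,6.1,1],[0,0,0,-2.2,0,6.1,1],[0,0,0,-2.2,0,6.1,1],[0,0,0,0,0,0,1],[0,0,0,0,0,0,1],[0,0,0,0,0,0,1]]])

```text
t: 6.23
ee_pos: [409.9, -220.9, 243.5]
orientation: [3.055, -0.265, 0.537]
ft_force: [0.1, 0.5, -1.1]
width: 11.7
```

Run:
```python
from fit import *
o=ctrl.get_obs(); Rm=R.from_rotvec(o['orientation']).as_matrix()
g=o['ee_pos']+Rm@[0,0,163]; print(o['ee_pos'],g,Rm.round(3).tolist(),o['qpos'].round(2),o['width'])
print(np.degrees(np.arctan2(Rm[1,0],Rm[0,0])),Rm.T@(np.array([470,145,80])-g))
save('wrist','w4.png')
```

```text
[ 409.90581231 -220.91540714  243.49526547] [ 464.64217573 -230.2162536    90.2424522 ] [[0.926, -0.172, 0.336], [-0.162, -0.985, -0.057], [0.341, -0.002, -0.94]] [-0.56  0.45  2.16  0.55  0.25  0.67] 11.711668684429997
-9.919516221108095 [ -59.2980041  -370.54686706   -9.98083641]
```

View pics/w4.png

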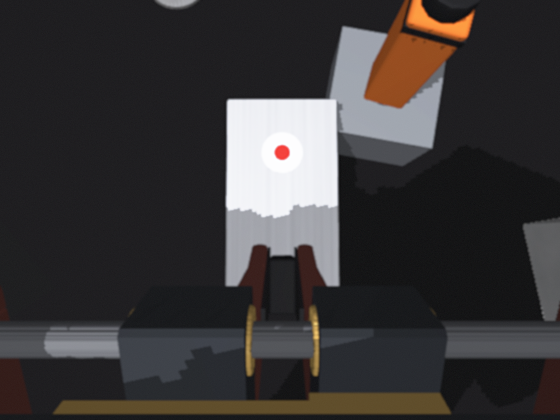

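Run:
```python
from h import *
C=cam('scene')
for u in [(135,265),(168,350),(5,320),(50,405),(62,290),(132,330),(92,385)]:
    print(u,[(z,ray('top',u,z)[:2].round().tolist(),proj('scene',ray('top',u,z),C).round().tolist()) for z in (0,40,80,120)])
im=cv2.imread('pics/scene0.png')[220:420,200:460]; cv2.imwrite('pics/s0c.png',cv2.resize(im,(780,600),interpolation=cv2.INTER_CUBIC))
im=cv2.imread('pics/top0.png')[240:420,0:220]; cv2.imwrite('pics/t0c.png',cv2.resize(im,(733,600),interpolation=cv2.INTER_CUBIC))
```

```text
(135, 265) [(0, [511.0, 189.0], [250.0, 338.0]), (40, [511.0, 177.0], [254.0, 311.0]), (80, [511.0, 164.0], [258.0, 282.0]), (120, [511.0, 151.0], [262.0, 254.0])]
(168, 350) [(0, [344.0, 115.0], [380.0, 345.0]), (40, [351.0, 105.0], [380.0, 317.0]), (80, [357.0, 95.0], [381.0, 288.0]), (120, [364.0, 86.0], [381.0, 258.0])]
(5, 320) [(0, [397.0, 447.0], [198.0, 590.0]), (40, [401.0, 424.0], [208.0, 529.0]), (80, [406.0, 402.0], [217.0, 470.0]), (120, [410.0, 379.0], [226.0, 412.0])]
(50, 405) [(0, [234.0, 344.0], [434.0, 570.0]), (40, [245.0, 325.0], [432.0, 512.0]), (80, [256.0, 307.0], [429.0, 455.0]), (120, [267.0, 288.0], [427.0, 400.0])]
(62, 290) [(0, [459.0, 335.0], [219.0, 440.0]), (40, [461.0, 317.0], [225.0, 400.0]), (80, [463.0, 299.0], [231.0, 360.0]), (120, [465.0, 280.0], [238.0, 320.0])]
(132, 330) [(0, [382.0, 189.0], [335.0, 372.0]), (40, [387.0, 176.0], [337.0, 340.0]), (80, [392.0, 164.0], [339.0, 308.0]), (120, [397.0, 151.0], [340.0, 276.0])]
(92, 385) [(0, [274.0, 263.0], [407.0, 462.0]), (40, [283.0, 247.0], [406.0, 419.0]), (80, [293.0, 232.0], [406.0, 376.0]), (120, [302.0, 216.0], [405.0, 333.0])]
```

View pics/s0c.png

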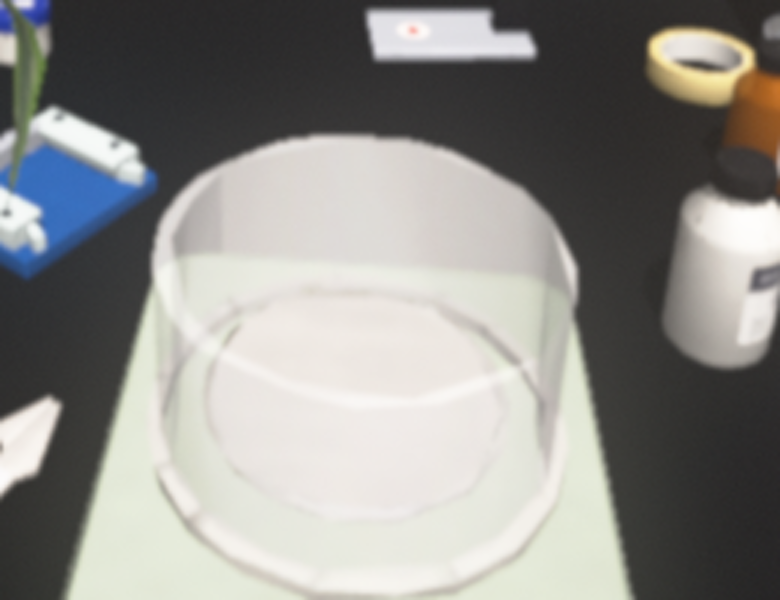

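View pics/t0c.png

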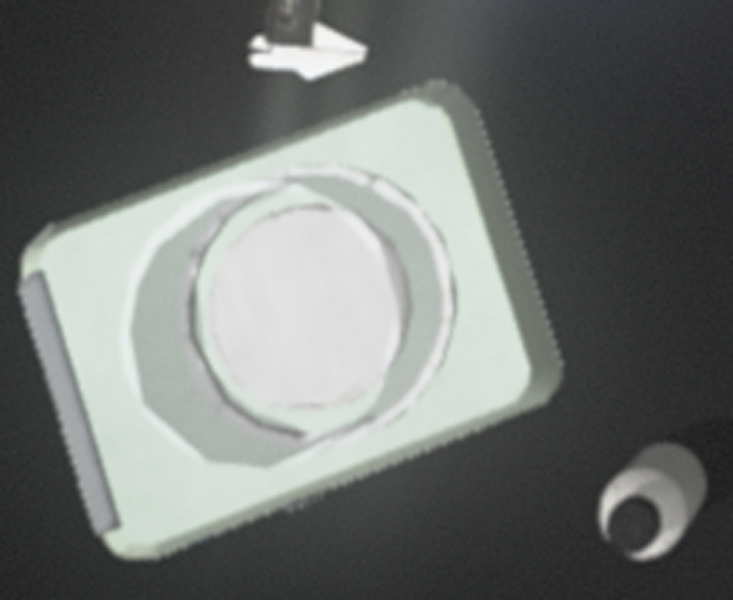

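Emit:
jog_arm(steps=[[[0,-0.03,0,0,0,0,1],[0,-0.035,0,0,0,0,1],[0,-0.035,0,0,0,0,1],[0,-0.035,0,0,0,0,1],[0,-0.035,0,0,0,0,1],[0,-0.03,0,0,0,0,1],[0,-0.02,0,0,0,0,1],[0,0,0,0,0,0,1],[-0.006,0,0.0165,0,0,0,1],[-0.006,0,0.0165,0,0,0,1],[-0.0047,0,0.0129,0,0,0,1],[0,0,0,0,0,0,1],[0,0,0,0,0,0,1]]])

```text
t: 7.37
ee_pos: [452.7, -31.6, 205.7]
orientation: [3.055, -0.272, 0.503]
ft_force: [-0.7, -0.7, -0.7]
width: 11.7
```

Run:
```python
from fit import *
o=ctrl.get_obs(); Rm=R.from_rotvec(o['orientation']).as_matrix()
g=o['ee_pos']+Rm@[0,0,163]; print(g,o['ft_force'],o['qpos'].round(2),o['width'],Rm[2])
save('scene','s1.png')
```

```text
[504.03952612 -41.62104555  51.37727954] [-0.69970507 -0.70081098 -0.68590059] [-0.09  0.52  2.19 -0.32  0.11  1.98] 11.666221419304451 [ 0.32113632  0.00497867 -0.94701989]
```

View pics/s1.png

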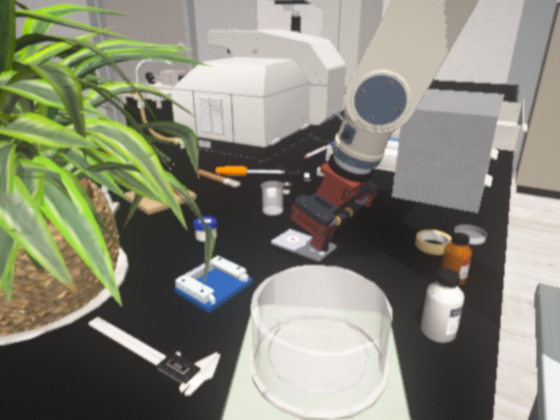

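Emit:
jog_arm(steps=[[[0.006,0,0.002,0,0,0,1],[0.006,0,0.002,0,0,0,1],[0.001,0,0.009,0,0,0,1],[0,0,0,0,0,0,1],[0,0,0,0,0,0,1]]])

```text
t: 7.83
ee_pos: [468.7, -34.3, 198.2]
orientation: [3.054, -0.273, 0.504]
ft_force: [-0.3, -0.5, -1.3]
width: 11.8
```

Run:
```python
from fit import *
o=ctrl.get_obs(); Rm=R.from_rotvec(o['orientation']).as_matrix()
g=o['ee_pos']+Rm@[0,0,163]; print(g,o['ft_force'],o['qpos'].round(3),o['width'],Rm.round(3).tolist())
```

```text
[520.18123731 -44.32419291  43.89719614] [-0.28145895 -0.52369117 -1.34516426] [-0.089  0.553  2.155 -0.301  0.112  1.953] 11.761478513023448 [[0.932, -0.178, 0.316], [-0.167, -0.984, -0.062], [0.322, 0.005, -0.947]]
```

Emit:
jog_arm(steps=[[[0.014,0,0.005,0,0,0,1],[0.012,0,0.006,0,0,0,1],[-0.001,0,0.0065,0,0,0,1],[0,0,0,0,0,0,1],[0,0,0,0,0,0,1]]])

```text
t: 8.25
ee_pos: [496.6, -39.2, 189.0]
orientation: [3.055, -0.273, 0.501]
ft_force: [0.3, 0.7, -0.6]
width: 11.7
```

Run:
```python
from fit import *
o=ctrl.get_obs(); Rm=R.from_rotvec(o['orientation']).as_matrix()
g=o['ee_pos']+Rm@[0,0,163]; print(g,o['ft_force'],o['qpos'].round(3),o['width'],Rm.round(3).tolist())
```

```text
[547.75650669 -49.17786529  34.53435755] [ 0.33787515  0.70106332 -0.64867377] [-0.095  0.592  2.095 -0.239  0.134  1.886] 11.714892659457117 [[0.933, -0.178, 0.314], [-0.167, -0.984, -0.061], [0.32, 0.005, -0.947]]
```

Emit:
jog_arm(steps=[[[-0.0006,0,0.0018,0,0,0,1],[0,0,0,0,0,0,1],[0,0,0,0,0,0,0.4],[0,0,0,0,0,0,0.4],[0,0,0,0,0,0,0.4],[0,0,-0.015,0,0,0,0.4],[0,0,-0.03,0,0,0,0.4],[0.01,0,0,0,-6,0,0.4],[0.02,0,0,0,-6,0,0.4],[0.02,0,0,0,-6.5,0,0.4],[0,0,0,0,0,0,0.4],[0,0,0,0,0,0,0.4]]])

```text
t: 9.25
ee_pos: [532.3, -45.3, 240.1]
orientation: [3.124, -0.281, 0.015]
ft_force: [-0.5, 0.9, -0.2]
width: 26.5
```

Run:
```python
from fit import *
o=ctrl.get_obs(); Rm=R.from_rotvec(o['orientation']).as_matrix()
C=cam('wrist'); save('wrist','w5.png')
g=o['ee_pos']+Rm@[0,0,163]; print(g,o['ft_force'],o['qpos'].round(3),o['width'],Rm.round(3).tolist())
print('tabtop px', proj('wrist',[547.8,-49.2,40],C)); print(Rm.T@(np.array([547.8,-49.2,32])-g))
```

```text
[533.73535212 -46.30366972  77.08290634] [-0.48039429  0.92153681 -0.20497102] [-0.106  0.542  1.925 -0.008  0.665  1.651] 26.456218646068805 [[0.984, -0.178, 0.009], [-0.178, -0.984, -0.006], [0.01, 0.004, -1.0]]
tabtop px [283.14976668 228.64331648]
[13.91301575  0.13838389 45.22256446]
```

View pics/w5.png

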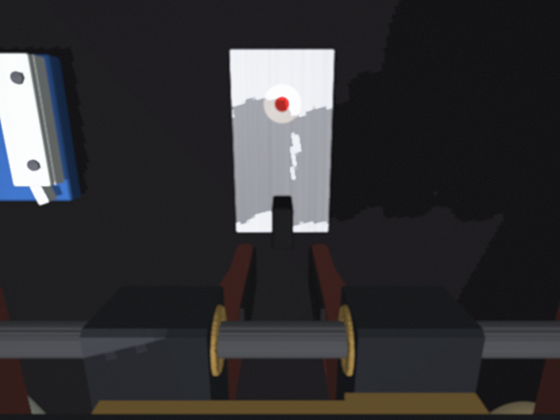

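Run:
```python
from fit import *
C=cam('wrist')
p,e=fit('wrist',[(55,30,6),(55,-30,6),(-55,-30,6),(-55,30,6)],[(229.5,48.7),(334,48.7),(328.7,232.7),(235.5,232.7)],0,[590,-56,-.17],C); print('plate',p,e,np.degrees(p[2]))
c,s=np.cos(p[2]),np.sin(p[2]); tab=np.array([p[0]-42*c,p[1]-42*s,32])
o=ctrl.get_obs(); Rm=R.from_rotvec(o['orientation']).as_matrix();g=o['ee_pos']+Rm@[0,0,163]
print(tab,Rm.T@(tab-g),np.degrees(np.arctan2(Rm[1,0],Rm[0,0])))
```

```text
plate [ 5.86886164e+02 -5.59121612e+01 -1.77835977e-01] 0.64 -10.18925092134045
[545.5485539 -48.4823572  32.       ] [13.44975121 -0.23783847 44.60995881] -10.26919024086505
```

Emit:
jog_arm(steps=[[[0.0135,0,0,0,0.5,0,0.4],[0,0,0.02,0,0,0,0.4],[0,0,0.0245,0,0,0,0.4],[0,0,0,0,0,0,0.4],[0,0,0,0,0,0,1],[0,0,0,0,0,0,1],[0,0,0,0,0,0,1],[0,0,0,0,0,0,1],[0,0,0,0,0,0,1]]])

```text
t: 10.05
ee_pos: [545.6, -47.8, 196.5]
orientation: [3.123, -0.28, 0.023]
ft_force: [-1.2, -0.5, 0.7]
width: 11.8
```

Run:
```python
from fit import *
o=ctrl.get_obs(); Rm=R.from_rotvec(o['orientation']).as_matrix()
g=o['ee_pos']+Rm@[0,0,163]; print(g,o['ft_force'],o['qpos'].round(3),o['width'],Rm.round(3).tolist())
```

```text
[547.87796943 -48.96300099  33.51806136] [-1.20350135 -0.49665295  0.728655  ] [-0.108  0.632  1.902 -0.01   0.592  1.65 ] 11.836536334856817 [[0.984, -0.178, 0.014], [-0.178, -0.984, -0.007], [0.015, 0.004, -1.0]]
```

Emit:
jog_arm(steps=[[[0,0,-0.025,0,0,0,1],[0,0,-0.025,0,0,0,1],[0,0,-0.025,0,0,0,1],[-0.0127,-0.0225,0,0,0,0,1],[-0.0127,-0.0225,0,0,0,0,1],[-0.0127,-0.0225,0,0,0,0,1],[-0.0127,-0.0225,0,0,0,0,1],[-0.0127,-0.0225,0,0,0,0,1],[-0.0127,-0.0225,0,0,0,0,1],[-0.0127,-0.0225,0,0,0,0,1],[-0.0127,-0.0225,0,0,0,0,1],[0,0,0,0,0,0,1],[0,0,0,0,0,0,1],[0,0,0,0,0,0,1]]])

```text
t: 11.22
ee_pos: [476.7, 147.7, 268.8]
orientation: [3.123, -0.279, 0.022]
ft_force: [-0.5, 0.2, -1.8]
width: 11.7
```

Run:
```python
from fit import *
o=ctrl.get_obs(); Rm=R.from_rotvec(o['orientation']).as_matrix()
save('wrist','w6.png');save('top','t6.png')
g=o['ee_pos']+Rm@[0,0,163]; print(g,o['ft_force'],o['qpos'].round(3),o['width'],Rm.round(3).tolist())
```

```text
[478.88618999 146.61425605 105.7850985 ] [-0.52939204  0.23411987 -1.82940411] [ 0.279  0.454  1.993 -0.016  0.684  2.041] 11.74589048051697 [[0.984, -0.178, 0.013], [-0.177, -0.984, -0.007], [0.014, 0.004, -1.0]]
```

View pics/w6.png

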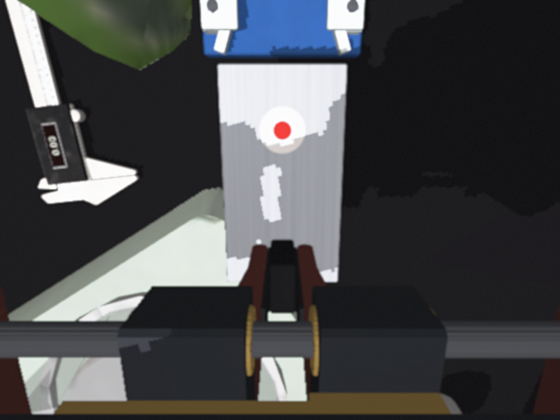

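View pics/t6.png

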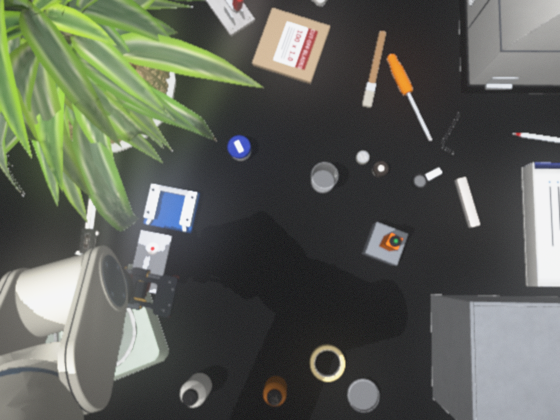

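Run:
```python
from fit import *
im=cv2.imread('pics/w6.png'); cv2.imwrite('pics/w6c.png',cv2.resize(im[0:110,180:390],(798,418),interpolation=cv2.INTER_CUBIC))
```

```text
(no output)
```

View pics/w6c.png

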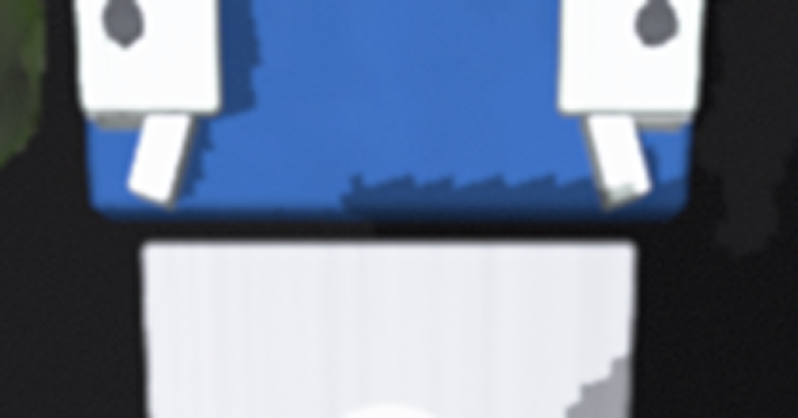

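Run:
```python
from fit import *
C=cam('wrist'); w=lambda x,y:(180+(x+.5)/3.8-.5,(y+.5)/3.8-.5)
p,e=fit('wrist',[(-30,26.5,25.5),(-30,-26.5,25.5),(-42,50,12),(-42,-50,12)],[w(220,110),w(558,110),w(92,210),w(689,210)],0,[630,117,-.176],C); print('stage',p,e,np.degrees(p[2]))
q,e=fit('wrist',[(55,30,6),(55,-30,6),(-55,-30,6),(-55,30,6)],[w(142,243),w(637,243),(341,281),(227.5,281)],72.3,[520,140,-.17],C); print('plate',q,e,np.degrees(q[2]))
o=ctrl.get_obs(); Rm=R.from_rotvec(o['orientation']).as_matrix();g=o['ee_pos']+Rm@[0,0,163]
c,s=np.cos(p[2]),np.sin(p[2]); 
d=q[:2]-p[:2]; print('plate in stage frame',c*d[0]+s*d[1],-s*d[0]+c*d[1],np.degrees(q[2]-p[2]))
d=g[:2]-p[:2]; print('grasp in stage frame',c*d[0]+s*d[1],-s*d[0]+c*d[1])
print('tool yaw',np.degrees(np.arctan2(Rm[1,0],Rm[0,0])))
q,e=fit('wrist',[(55,30,6),(55,-30,6)],[w(142,243),w(637,243)],72.3,[520,140,-.17],C); print('plate',q,e,np.degrees(q[2]))
```

```text
stage [ 6.30691902e+02  1.18350293e+02 -1.78262862e-01] 0.84 -10.213709647426347
plate [ 5.20892125e+02  1.38141279e+02 -1.72095907e-01] 1.7 -9.860369165767564
plate in stage frame -111.56914533628132 0.007640101256164655 0.3533404816587828
grasp in stage frame -154.110585412411 0.36180466988285787
tool yaw -10.313217861645915
plate [ 5.20794877e+02  1.38666646e+02 -1.79173533e-01] 0.03 -10.265887226620825
```

Emit:
jog_arm(steps=[[[0.008,0,0,0,0,0,1],[0.008,0,0,0,0,0,1],[0,0,0.015,0,0,0,1],[0,0,0.02,0,0,0,1],[0,0,0.013,0,0,0,1],[0,0,0.006,0,0,0,1],[0,0,0,0,0,0,1],[0,0,0,0,0,0,1]]])

```text
t: 11.98
ee_pos: [495.4, 142.2, 214.0]
orientation: [3.121, -0.282, 0.025]
ft_force: [9.4, -13.7, -14.4]
width: 12.4
```

Run:
```python
from fit import *
o=ctrl.get_obs(); Rm=R.from_rotvec(o['orientation']).as_matrix();save('wrist','w7.png');save('scene','s7.png')
g=o['ee_pos']+Rm@[0,0,163]; print(g,o['ft_force'],o['qvel'].round(3),o['width'],Rm.round(3).tolist())
p=[630.7,118.35,-.17826];c,s=np.cos(p[2]),np.sin(p[2]); d=g[:2]-p[:2]; print('grasp in stage frame',c*d[0]+s*d[1],-s*d[0]+c*d[1])
```

```text
[497.86166889 140.73247979  50.98915598] [  9.44398706 -13.66693966 -14.41934118] [ 0.007  0.002  0.004 -0.001  0.     0.001] 12.448374809111346 [[0.984, -0.179, 0.015], [-0.179, -0.984, -0.009], [0.017, 0.006, -1.0]]
grasp in stage frame -134.702140482655 -1.5267488833939673
```

View pics/w7.png

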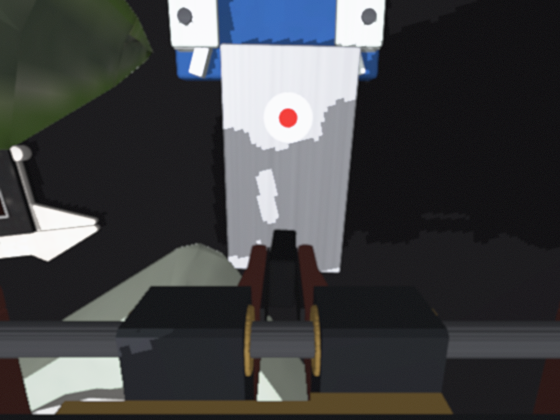

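View pics/s7.png

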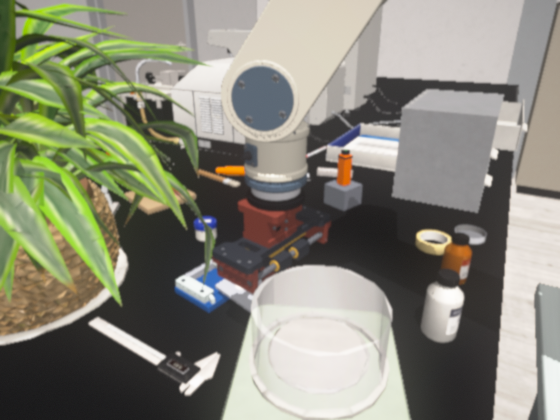

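Run:
```python
from fit import *
o=ctrl.get_obs(); print(o['t'],o['ft_force'],o['moment'],o['joint_torque'].round(1),o['ee_pos'])
save('top','t7.png')
im=cv2.imread('pics/s7.png')[180:330,160:360]; a=cv2.resize(im,(800,600),interpolation=cv2.INTER_CUBIC);cv2.imwrite('pics/s7c.png',a)
im=cv2.imread('pics/w7.png')[0:200,130:410]; a=cv2.resize(im,(784,560),interpolation=cv2.INTER_CUBIC);cv2.imwrite('pics/w7c.png',a)
im=cv2.imread('pics/t7.png')[150:350,40:240]; a=cv2.resize(im,(600,600),interpolation=cv2.INTER_CUBIC);cv2.imwrite('pics/t7c.png',a)
```

```text
12.0833 [  9.01711662 -15.1752584  -14.64067532] [-3.25534395 -1.65209248 -0.27287982] [  8.9 -56.7 -14.3   2.9   1.1  -0.3] [495.17191288 142.26641364 213.85016972]
```

View pics/s7c.png

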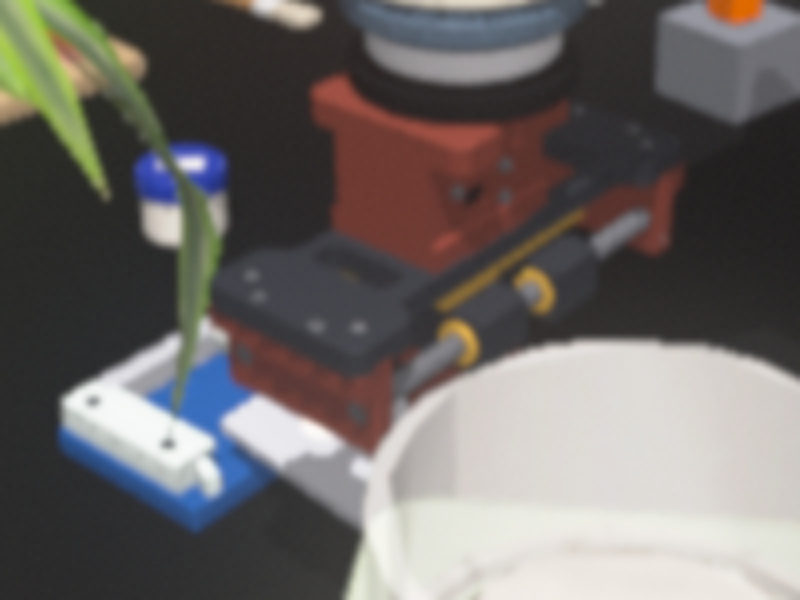

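View pics/w7c.png

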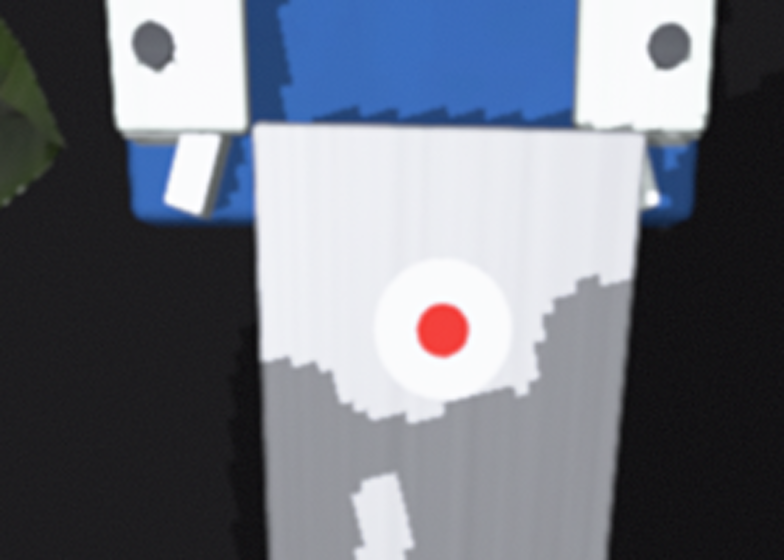

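View pics/t7c.png

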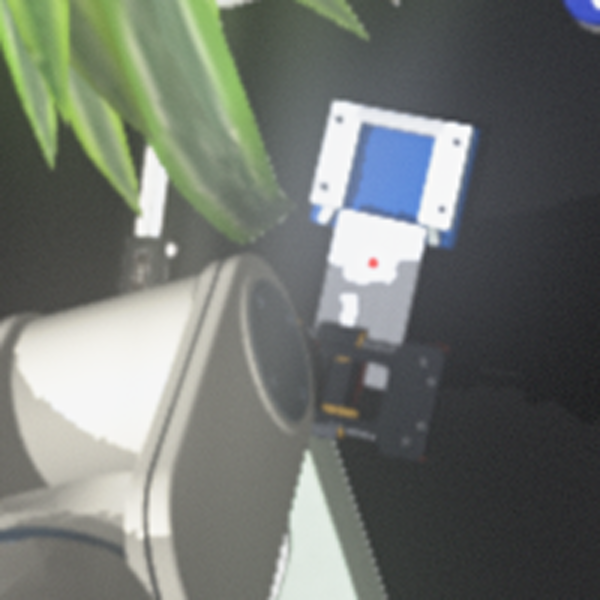

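Emit:
jog_arm(steps=[[[0.003,0.003,-0.002,0,0,0,1],[0.001,0.001,-0.01,0,0,0,1],[0,0,-0.02,0,0,0,1],[0,0,-0.02,0,0,0,1],[0,0,0,0,0,0,1],[0,0,0,0,0,0,1],[0,0,0,0,0,0,1]]])

```text
t: 12.72
ee_pos: [495.7, 140.2, 266.7]
orientation: [3.123, -0.281, 0.021]
ft_force: [0.3, 0.4, -2.0]
width: 11.7
```

Run:
```python
from fit import *
o=ctrl.get_obs(); Rm=R.from_rotvec(o['orientation']).as_matrix();C=cam('wrist');save('wrist','w8.png')
g=o['ee_pos']+Rm@[0,0,163]; print(g,o['ft_force'],o['moment'],o['width'],Rm.round(3).tolist())
im=cv2.imread('pics/w8.png')[0:300,180:400]; a=cv2.resize(im,(440*1,600),interpolation=cv2.INTER_CUBIC);cv2.imwrite('pics/w8c.png',a)
```

```text
[497.85722941 139.09507023 103.73879225] [ 0.26889985  0.41038765 -1.98172805] [ 0.065034    0.03806292 -0.02187873] 11.688997347831808 [[0.984, -0.179, 0.013], [-0.178, -0.984, -0.007], [0.014, 0.004, -1.0]]
```

View pics/w8c.png

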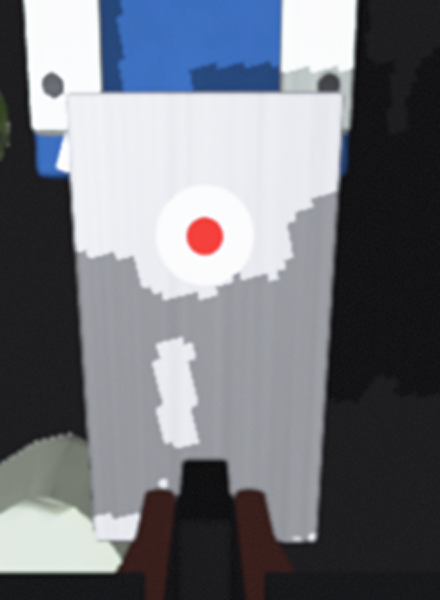

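```bash
cat >> fit.py <<'E'
def pnp(obj,uv,C):
    K,Q,o=C
    ok,rv,tv=cv2.solvePnP(np.array(obj,float),np.array(uv,float),K,None,flags=cv2.SOLVEPNP_ITERATIVE)
    Rw=Q@cv2.Rodrigues(rv)[0]; tw=Q@tv.ravel()+o
    err=np.abs(cv2.projectPoints(np.array(obj,float),rv,tv,K,None)[0][:,0]-np.array(uv)).max()
    return Rw,tw,err
E
python3 - <<'E'
from fit import *
C=cam('wrist'); v=lambda x,y:(180+(x+.5)/2-.5,(y+.5)/2-.5)
obj=[(55,30,6),(55,-30,6),(-55,-30,6),(-55,30,6),(25,0,6)]
uv=[v(67.5,92.5),v(342,92.5),v(316.5,542),v(97.5,542),v(204.5,236)]
Rw,tw,e=pnp(obj,uv,C); print(Rw.round(3),tw,e,'pitch',np.degrees(np.arcsin(Rw[2,0])),'roll',np.degrees(np.arcsin(Rw[2,1])),'yaw',np.degrees(np.arctan2(Rw[1,0],Rw[0,0])))
# reference: w6
C6=None
E
```

```text
[[ 0.982  0.174 -0.072]
 [-0.173  0.985  0.026]
 [ 0.076 -0.013  0.997]] [545.48772153 130.39847236  73.11373668] 1.0046104022260351 pitch 4.331503637848344 roll -0.7489655590311828 yaw -9.97478414687682
```

Emit:
jog_arm(steps=[[[0.006,0,0,0,-2.1,0,1],[0.006,0,0,0,-2.1,0,1],[0,0,0,0,0,0,1],[0,0,0,0,0,0,1],[0,0,0,0,0,0,1]]])

```text
t: 13.18
ee_pos: [506.9, 138.2, 266.0]
orientation: [-3.127, 0.281, 0.095]
ft_force: [1.0, -0.3, -1.3]
width: 11.7
```

Run:
```python
from fit import *
o=ctrl.get_obs(); Rm=R.from_rotvec(o['orientation']).as_matrix();C=cam('wrist');save('wrist','w9.png');save('scene','s9.png')
g=o['ee_pos']+Rm@[0,0,163]; print(g,o['ft_force'],o['moment'],o['width'],Rm.round(3).tolist())
im=cv2.imread('pics/w9.png')[0:300,180:400]; a=cv2.resize(im,(440*1,600),interpolation=cv2.INTER_CUBIC);
im=cv2.imread('pics/s9.png')[200:320,170:290]; b=cv2.resize(im,(360,360),interpolation=cv2.INTER_CUBIC);
b=np.vstack([b,np.zeros((240,360,3),np.uint8)]);cv2.imwrite('pics/w9c.png',np.hstack([a,b]))
```

```text
[497.17155021 139.08285234 103.27403966] [ 0.96562073 -0.31446289 -1.3355545 ] [ 0.00569551 -0.01726878  0.0063591 ] 11.726686352889324 [[0.982, -0.178, -0.06], [-0.178, -0.984, 0.006], [-0.06, 0.005, -0.998]]
```

View pics/w9c.png

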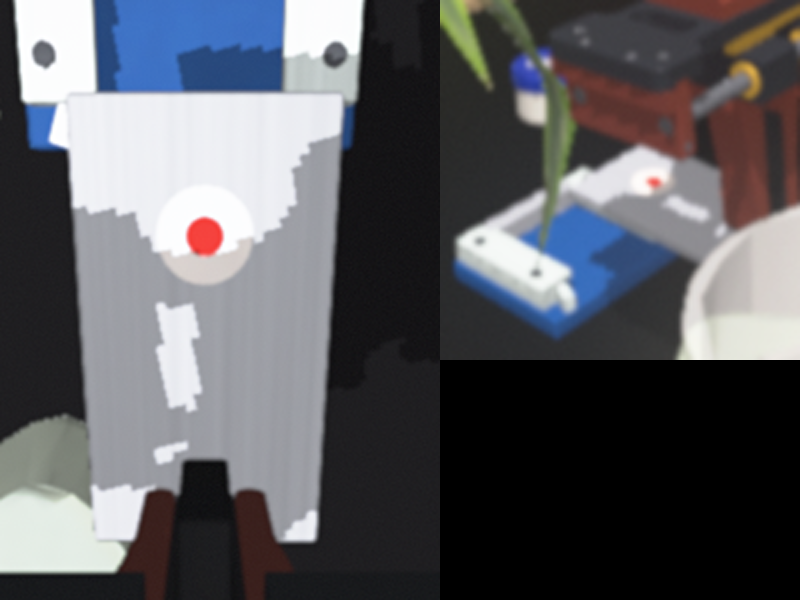

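Run:
```python
from fit import *
c=ctrl.camera_info('wrist'); T=np.array(c['T_tool_cam']); K=cam('wrist')[0]
C=(K,T[:3,:3],T[:3,3])
w=lambda x,y:(180+(x+.5)/3.8-.5,(y+.5)/3.8-.5); v=lambda x,y:(180+(x+.5)/2-.5,(y+.5)/2-.5)
obj=[(55,30,6),(55,-30,6),(-55,-30,6),(-55,30,6),(25,0,6)]
for n,uv in [('w6',[w(142,243),w(637,243),(341,281.5),(226.5,281.5),(282.5,130)]),('w9',[v(67.5,92.5),v(342,92.5),v(317,542),v(96.5,542),v(204.5,236)])]:
    Rw,tw,e=pnp(obj,uv,C); Rw=np.diag([1,-1,-1])@Rw
    print(n,tw.round(1),e.round(2),'pitch',np.degrees(np.arcsin(Rw[2,0])),'roll',np.degrees(np.arcsin(Rw[2,1])),'yaw',np.degrees(np.arctan2(Rw[1,0],Rw[0,0])))
```

```text
w6 [ 42.    0.  196.9] 1.87 pitch -1.7341924659234116 roll -0.32484386678083976 yaw 0.3547575596331609
w9 [ 48.4  -0.2 193.7] 0.66 pitch 3.4697242532535375 roll -0.4304525285563092 yaw 0.23992088632448824
```

Emit:
jog_arm(steps=[[[0.0025,0,0,0,-0.9,-2.2,1],[0,0,0,0,0,-2.2,1],[0,0,0,0,0,0,1],[0,0,0,0,0,0,1]]])

```text
t: 13.62
ee_pos: [509.6, 137.8, 266.5]
orientation: [-3.13, 0.162, 0.118]
ft_force: [0.1, -0.1, -1.5]
width: 12.1
```

```bash
cat > pl.py <<'E'
from fit import *
def report(off=(48.4,-0.2,194.0),pitch_in_tool=4.4):
    o=ctrl.get_obs(); Rm=R.from_rotvec(o['orientation']).as_matrix()
    P=o['ee_pos']+Rm@np.array(off); p=[630.7,118.35,-.17826];c,s=np.cos(p[2]),np.sin(p[2]); d=P[:2]-p[:2]
    yaw=np.arctan2(Rm[1,0],Rm[0,0])
    S=np.array([c*d[0]+s*d[1],-s*d[0]+c*d[1],P[2]]); rel=yaw-p[2]
    nose=S[:2]+55*np.array([np.cos(rel),np.sin(rel)])
    print('plate stage',S.round(1),'relyaw',np.degrees(rel).round(2),'nose',nose.round(1),'pitch',(pitch_in_tool+np.degrees(np.arcsin(Rm[2,0]))).round(2),'ft',o['ft_force'].round(1),'M',o['moment'].round(2),'w',round(o['width'],1),'t',o['t'])
    return o,Rm,S,p
E
python3 - <<'E'
from pl import *
o,Rm,S,p=report()
# desired motion in stage frame -> tool
rel=np.radians(4.5); tgt=np.array([-35-55*np.cos(rel),-55*np.sin(rel),13.3]); d=tgt-S
c,s=np.cos(p[2]),np.sin(p[2]); W=np.array([c*d[0]-s*d[1],s*d[0]+c*d[1],d[2]]); print(d,'tool',Rm.T@W)
E
```

```text
plate stage [-89.1   0.6  69.4] relyaw 4.29 nose [-34.2   4.7] pitch 0.09 ft [ 0.1 -0.1 -1.5] M [ 0.03 -0.    0.01] w 12.1 t 13.6167
[ -0.73660998  -4.89422287 -56.13071847] tool [ 3.12306755  4.87336787 56.05042642]
```

Emit:
jog_arm(steps=[[[0,0.005,0,0,0,0,1],[0.001,0,0.019,0,0,0,1],[0.001,0,0.019,0,0,0,1],[0,0,0,0,0,0,1],[0,0,0,0,0,0,1]]])

```text
t: 14.03
ee_pos: [507.9, 132.7, 228.0]
orientation: [-3.131, 0.161, 0.122]
ft_force: [-0.1, 1.1, -0.0]
width: 11.8
```

Run:
```python
from pl import *
o,Rm,S,p=report(); save('wrist','w10.png'); save('scene','s10.png')
im=cv2.imread('pics/w10.png')[0:300,140:400]; a=cv2.resize(im,(520,600),interpolation=cv2.INTER_CUBIC)
im=cv2.imread('pics/s10.png')[220:320,180:270]; b=cv2.resize(im,(270,300),interpolation=cv2.INTER_CUBIC)
b=np.vstack([b,np.zeros((300,270,3),np.uint8)]);cv2.imwrite('pics/w10c.png',np.hstack([a,b]))
```

```text
plate stage [-90.2  -4.9  30.8] relyaw 4.31 nose [-35.4  -0.8] pitch -0.05 ft [-0.1  1.1 -0. ] M [ 0.01 -0.03 -0.03] w 11.8 t 14.0333
```

View pics/w10c.png

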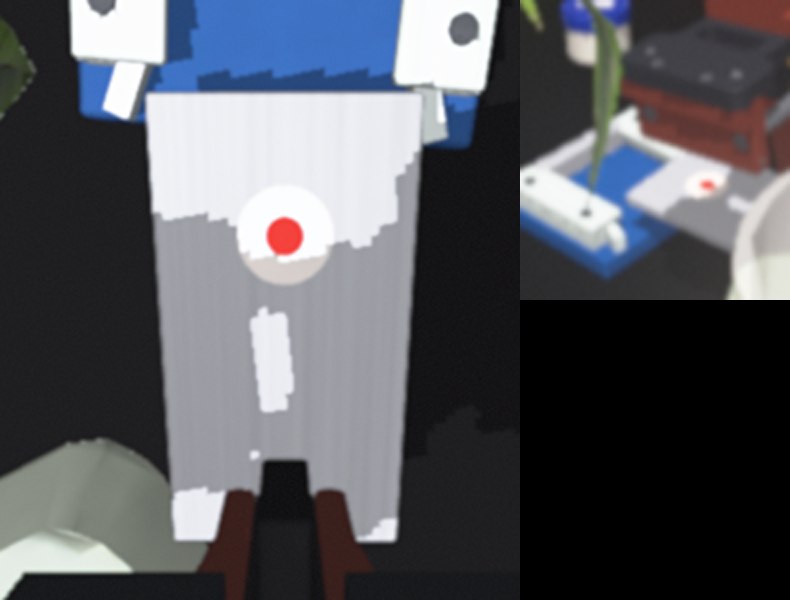

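Run:
```python
from pl import *
C=cam('wrist'); v=lambda x,y:(140+(x+.5)/2-.5,(y+.5)/2-.5)
q,e=fit('wrist',[(-30,26.5,25.5),(-30,-26.5,25.5),(-42,50,12),(-42,-50,12)],[v(165,61),v(397,82),v(82,117),v(470,148)],0,[630,117,-.176],C); print(q,e,np.degrees(q[2]))
# nose corners from image at plate top z=36.8
for u in [(145.5,92.5),(423,92.5)]:
    P=ray('wrist',v(*u),36.8,C); d=P[:2]-q[:2]; c,s=np.cos(q[2]),np.sin(q[2]); print('nose corner in stage',c*d[0]+s*d[1],-s*d[0]+c*d[1])
```

```text
[ 6.32381031e+02  1.19290722e+02 -1.78778900e-01] 1.15 -10.243276421274256
nose corner in stage -37.54893466446521 29.16500546460111
nose corner in stage -32.936437358900214 -31.417895332281276
```

Emit:
jog_arm(steps=[[[0.0005,-0.001,0.006,0,0,0,1],[0.0005,0,0.006,0,0,0,1],[0,0,0.0055,0,0,0,1],[0,0,0,0,0,0,1],[0,0,0,0,0,0,1]]])

```text
t: 14.55
ee_pos: [508.1, 134.0, 210.7]
orientation: [-3.131, 0.16, 0.119]
ft_force: [-0.0, -0.9, -2.6]
width: 11.9
```

Run:
```python
from pl import *
o,Rm,S,p=report(); save('wrist','w11.png'); 
im=cv2.imread('pics/w11.png')[0:300,140:400]; a=cv2.resize(im,(520,600),interpolation=cv2.INTER_CUBIC)
cv2.imwrite('pics/w11c.png',a)
```

```text
plate stage [-90.   -3.5  13.6] relyaw 4.35 nose [-35.2   0.7] pitch 0.04 ft [-0.  -0.9 -2.6] M [-0.27 -0.12  0.07] w 11.9 t 14.55
```

View pics/w11c.png

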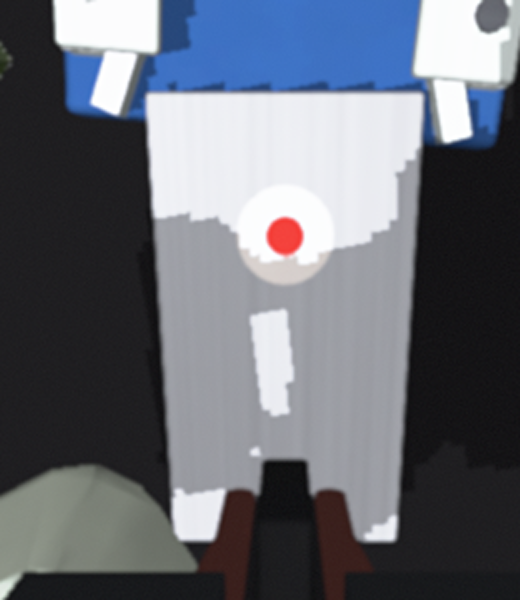

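Emit:
jog_arm(steps=[[[0.005,0.0004,-0.0004,0,0,0,1],[0.005,0.0004,-0.0004,0,0,0,1],[0.005,0.0004,-0.0004,0,0,0,1],[0,0,0,0,0,0,1],[0,0,0,0,0,0,1]]])

```text
t: 15.02
ee_pos: [523.9, 131.2, 211.0]
orientation: [-3.13, 0.161, 0.116]
ft_force: [1.4, -0.8, -5.8]
width: 11.6
```

Run:
```python
from pl import *
o,Rm,S,p=report(); save('wrist','w12.png'); 
im=cv2.imread('pics/w12.png')[0:300,140:400]; a=cv2.resize(im,(520,600),interpolation=cv2.INTER_CUBIC)
cv2.imwrite('pics/w12c.png',a)
```

```text
plate stage [-73.6  -3.3  14. ] relyaw 4.34 nose [-18.7   0.9] pitch 0.17 ft [ 1.4 -0.8 -5.8] M [-0.02 -0.02 -0.01] w 11.6 t 15.0167
```

View pics/w12c.png

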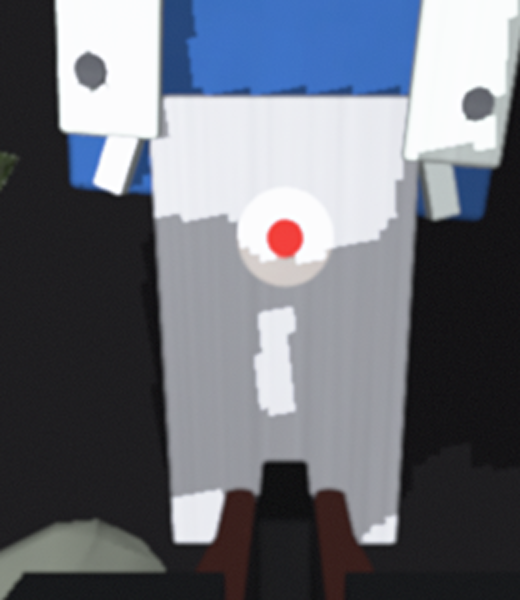

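Emit:
jog_arm(steps=[[[0.003,0,0.0005,0,0,0,1],[0.003,-0.0016,0,0,0,1.1,1],[0.003,-0.0017,-0.0002,0,0,1.1,1],[0.002,-0.0018,-0.0002,0,0,1.1,1],[0.001,-0.0018,0,0,0,1.1,1],[0,0,0,0,0,0,1],[0,0,0,0,0,0,1]]])

```text
t: 15.65
ee_pos: [535.9, 136.8, 210.1]
orientation: [-3.125, 0.28, 0.118]
ft_force: [-0.2, -0.9, -1.2]
width: 11.6
```

Run:
```python
from pl import *
o,Rm,S,p=report(); save('wrist','w13.png'); print(o['ee_pos'])
im=cv2.imread('pics/w13.png')[0:300,140:400]; a=cv2.resize(im,(520,600),interpolation=cv2.INTER_CUBIC)
cv2.imwrite('pics/w13c.png',a)
```

```text
plate stage [-62.9   0.6  13. ] relyaw -0.05 nose [-7.9  0.6] pitch 0.09 ft [-0.2 -0.9 -1.2] M [0.01 0.02 0.01] w 11.6 t 15.65
[535.88166984 136.84635379 210.05785535]
```

View pics/w13c.png

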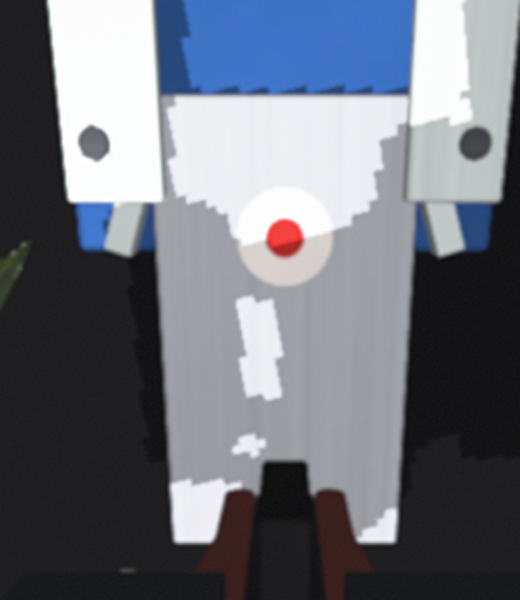

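Emit:
jog_arm(steps=[[[0,0,0,0,0,0,0.4],[0,0,0,0,0,0,0.4],[0,0,0,0,0,0,0.4],[0,0,-0.01,0,0,0,0.4],[-0.001,0,-0.02,0,0,0,0.4],[-0.003,0,-0.02,0,0,0,0.4],[0,0,0,0,4.4,0,0.4],[0,0,0,0,0,0,0.4],[0,0,0,0,0,0,0.4]]])

```text
t: 16.45
ee_pos: [535.4, 137.0, 260.9]
orientation: [3.124, -0.28, 0.0]
ft_force: [-0.4, -0.1, 0.1]
width: 26.4
```

Run:
```python
from pl import *
o,Rm,S,p=report(off=(0,0,163)); save('wrist','w14.png'); print(o['ee_pos'],Rm.round(3).tolist())
```

```text
plate stage [-97.    0.7  97.9] relyaw -0.03 nose [-42.    0.7] pitch 4.43 ft [-0.4 -0.1  0.1] M [0.02 0.05 0.01] w 26.4 t 16.45
[535.40975949 136.99224327 260.90917973] [[0.984, -0.178, -0.0], [-0.178, -0.984, -0.005], [0.0, 0.005, -1.0]]
```

View pics/w14.png

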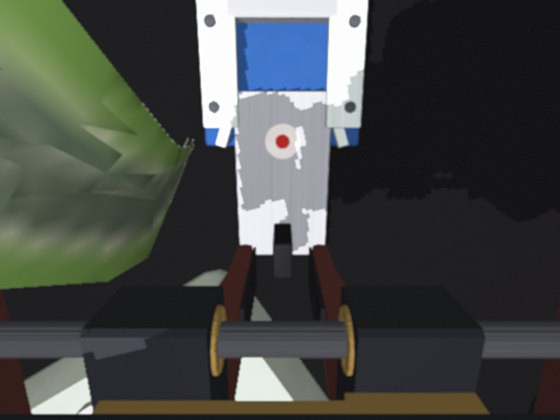

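Run:
```python
from pl import *
C=cam('wrist')
im=cv2.imread('pics/w14.png'); cv2.imwrite('pics/w14c.png',cv2.resize(im[0:270,190:380],(562,800),interpolation=cv2.INTER_CUBIC)[:600])
def st(P,q=(630.7,118.35,-.17826)):
    d=P[:2]-np.array(q[:2]); c,s=np.cos(q[2]),np.sin(q[2]); return np.round([c*d[0]+s*d[1],-s*d[0]+c*d[1]],1)
q,e=fit('wrist',[(-30,26.5,25.5),(-30,-26.5,25.5),(-42,50,12),(-42,-50,12),(30,26.5,25.5),(30,-26.5,25.5)],[(238,128.5),(327,128.5),(205.5,145),(359.5,145),(236,19),(328.5,19)],0,[630,117,-.176],C); print(q,e)
for n,u,z in [('spot',(282.3,142),18),('rearL',(239,254),18),('rearR',(327,254),18),('nose',(282,92),18)]: print(n,st(ray('wrist',u,z,C)),st(ray('wrist',u,z,C),q))
```

```text
[ 6.29823515e+02  1.18827610e+02 -1.77183487e-01] 1.68
spot [-39.6   0.4] [-38.7   0.1]
rearL [-115.7   30.3] [-114.7   30.1]
rearR [-115.9  -30.5] [-115.   -30.7]
nose [-9.7  0.6] [-8.7  0.3]
```

View pics/w14c.png

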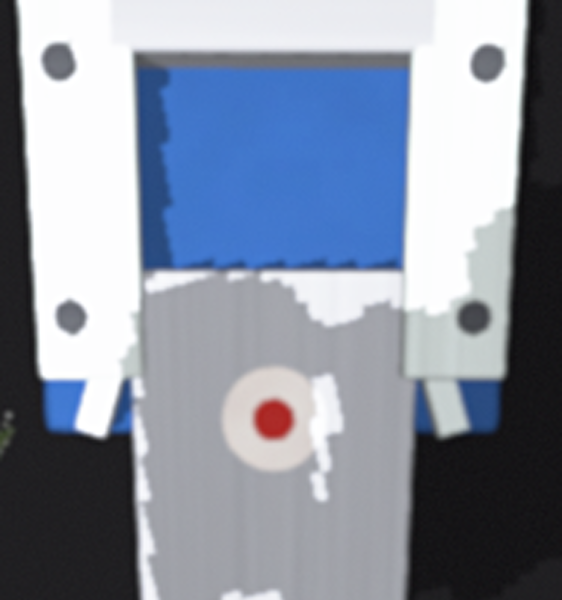

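Emit:
jog_arm(steps=[[[-0.017,0.001,0,0,0,0,1],[-0.018,0,0,0,0,0,1],[0,0,0.015,0,0,0,1],[0,0,0.02,0,0,0,1],[0,0,0.02,0,0,0,1],[0,0,0,0,0,0,1],[0,0,0,0,0,0,1]]])

```text
t: 17.08
ee_pos: [500.7, 141.8, 204.1]
orientation: [3.123, -0.281, -0.005]
ft_force: [0.1, 0.1, 0.5]
width: 0.1
```

Run:
```python
from pl import *
o,Rm,S,p=report(off=(0,0,163)); save('wrist','w15.png'); print(o['ee_pos'],o['qpos'].round(2))
```

```text
plate stage [-132.5   -1.    41.1] relyaw -0.05 nose [-77.5  -1.1] pitch 4.27 ft [0.1 0.1 0.5] M [ 0.04 -0.04  0.02] w 0.1 t 17.0833
[500.68943609 141.76072767 204.12699449] [ 0.25  0.6   1.96 -0.01  0.59  2.01]
```

View pics/w15.png

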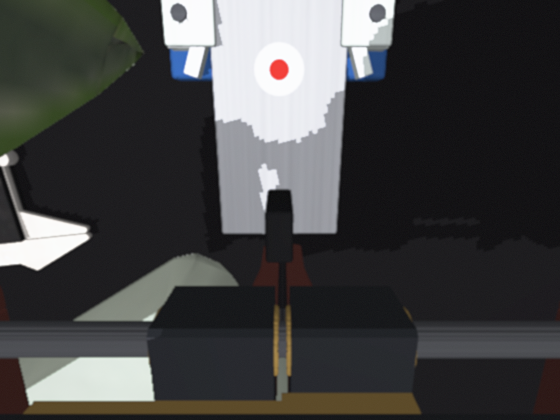

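Emit:
jog_arm(steps=[[[0.003,-0.0015,0,0,0,0,1],[0.005,0,0,0,0,0,1],[0.006,0,0,0,0,0,1],[0.006,0,0,0,0,0,1],[0.004,0,0,0,0,0,1],[0,0,0,0,0,0,1],[0,0,0,0,0,0,1]]])

```text
t: 17.72
ee_pos: [525.7, 139.2, 206.0]
orientation: [3.125, -0.28, 0.004]
ft_force: [-1.7, 0.3, 0.3]
width: 0.5
```

Run:
```python
from pl import *
o,Rm,S,p=report(off=(0,0,163)); save('wrist','w16.png'); print(o['ee_pos'],o['qpos'].round(2))
```

```text
plate stage [-106.5    1.2   43. ] relyaw -0.04 nose [-51.5   1.2] pitch 4.58 ft [-1.7  0.3  0.3] M [ 0.06  0.19 -0.04] w 0.5 t 17.7167
[525.68925342 139.19540376 206.00464998] [ 0.24  0.61  1.91 -0.01  0.62  1.99]
```

View pics/w16.png

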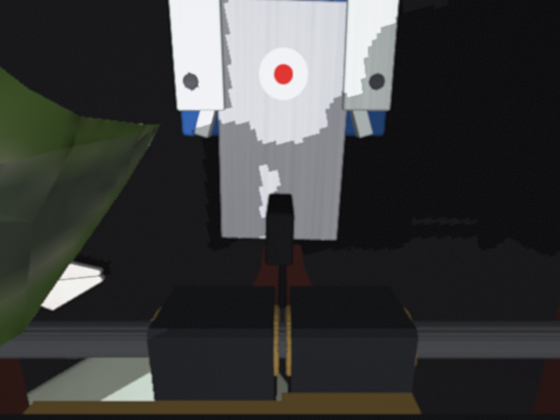

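Emit:
jog_arm(steps=[[[-0.0145,0,0,0,4.7,0,1],[-0.0145,0,0,0,4.7,0,1],[-0.0145,0,0,0,4.7,0,1],[0,0,0,0,0,0,1],[0,0,0,0,0,0,1]]])

```text
t: 18.18
ee_pos: [484.3, 146.6, 202.1]
orientation: [3.08, -0.274, 0.368]
ft_force: [0.8, 1.0, -0.1]
width: 0.6
```

Run:
```python
from pl import *
o,Rm,S,p=report(off=(0,0,163)); o,Rm,S,p=report(off=(10,0,182)); save('wrist','w17.png'); save('scene','s17.png'); print(o['ee_pos'],o['qpos'].round(2),Rm.round(3).tolist())
im=cv2.imread('pics/s17.png')[170:320,160:360]; a=cv2.resize(im,(800,600),interpolation=cv2.INTER_CUBIC);cv2.imwrite('pics/s17c.png',a)
```

```text
plate stage [-110.7    0.8   43.7] relyaw 0.1 nose [-55.7   0.9] pitch 18.05 ft [ 0.8  1.  -0.1] M [0.07 0.11 0.05] w 0.6 t 18.1833
plate stage [-96.5   0.7  27.6] relyaw 0.1 nose [-41.5   0.8] pitch 18.05 ft [ 0.8  1.  -0.1] M [0.07 0.11 0.05] w 0.6 t 18.1833
[484.25725479 146.61038343 202.08886287] [ 0.3   0.57  2.05 -0.36  0.33  2.38] [[0.957, -0.177, 0.231], [-0.171, -0.984, -0.048], [0.236, 0.007, -0.972]]
```

View pics/w17.png

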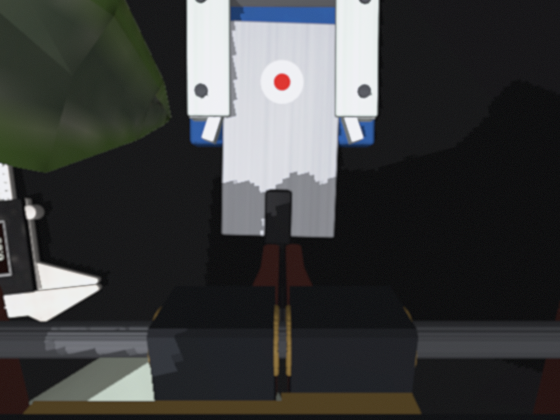

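View pics/s17c.png

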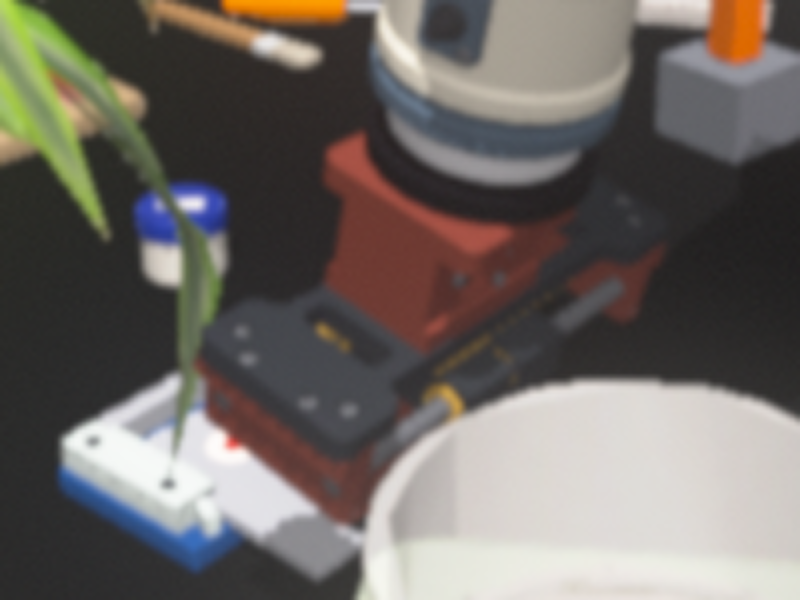

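Emit:
jog_arm(steps=[[[0.0049,0,0.0012,0,0,0,1],[0.0049,0,0.0012,0,0,0,1],[0.003,0,0.0007,0,0,0,1],[0,0,0,0,0,0,1],[0,0,0,0,0,0,1]]])

```text
t: 18.7
ee_pos: [497.6, 143.9, 201.8]
orientation: [3.08, -0.277, 0.371]
ft_force: [0.2, -0.1, -0.1]
width: 0.4
```

Run:
```python
from pl import *
o,Rm,S,p=report(off=(10,0,182)); save('wrist','w18.png'); print(o['ee_pos'],o['qpos'].round(2))
```

```text
plate stage [-82.5   0.4  27.4] relyaw -0.03 nose [-27.5   0.4] pitch 18.16 ft [ 0.2 -0.1 -0.1] M [0.06 0.14 0.01] w 0.4 t 18.7
[497.64146645 143.8697413  201.80822027] [ 0.29  0.58  2.02 -0.34  0.34  2.35]
```

View pics/w18.png

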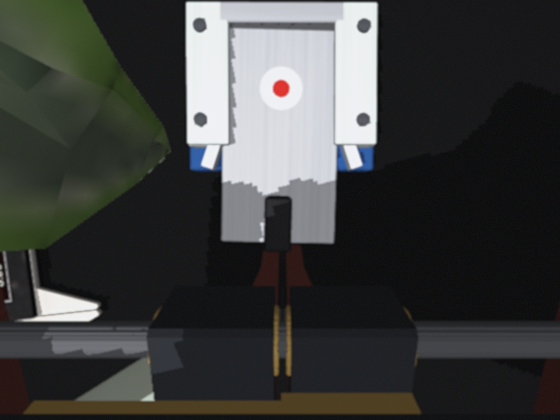

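Emit:
jog_arm(steps=[[[0.002,0,0.0005,0,0,0,1],[0.002,0,0.0005,0,0,0,1],[0,0,0,0,0,0,1]]])

```text
t: 19.0
ee_pos: [499.5, 143.1, 201.3]
orientation: [3.078, -0.276, 0.363]
ft_force: [-9.1, 2.9, 5.6]
width: 0.3
```

Emit:
jog_arm(steps=[[[0.0012,0,0.0003,0,0,0,1],[0,0,0,0,0,0,1]]])

```text
t: 19.17
ee_pos: [499.9, 142.9, 201.2]
orientation: [3.078, -0.276, 0.361]
ft_force: [-12.4, 4.6, 8.6]
width: 0.2
```

Run:
```python
from pl import *
o,Rm,S,p=report(off=(10,0,182)); C=cam('wrist'); save('wrist','w19.png')
im=cv2.imread('pics/w19.png'); cv2.imwrite('pics/w19c.png',cv2.resize(im[0:260,170:400],(531,600),interpolation=cv2.INTER_CUBIC))
```

```text
plate stage [-81.1  -0.7  26.5] relyaw 0.03 nose [-26.1  -0.7] pitch 17.82 ft [-12.4   4.6   8.6] M [0.64 1.77 0.13] w 0.2 t 19.1667
```

View pics/w19c.png

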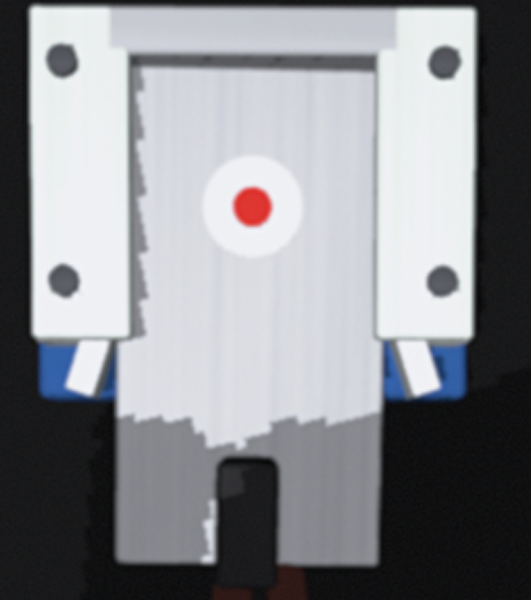

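Emit:
jog_arm(steps=[[[-0.006,0,-0.002,0,0,0,1],[-0.008,0.002,-0.004,0,0,0,1],[0.004,0.004,-0.018,0,0,0,1],[0.007,0.01,-0.03,0,0,0,1],[0.007,0.02,-0.03,0,0,0,1],[0.007,0.025,-0.03,0,0,0,1],[0.007,0.03,-0.03,0,-4,0,1],[0.005,0.03,-0.03,0,-4,0,1],[0.002,0.03,0,0,-4.6,0,1],[0,0.03,0,0,0,0,-1],[0,0,0,0,0,0,-1],[0,0,0,0,0,0,-1]]])

```text
t: 20.22
ee_pos: [455.4, -30.8, 376.3]
orientation: [3.12, -0.286, 0.032]
ft_force: [0.4, -0.4, 0.7]
width: 17.0
```

Run:
```python
from pl import *
o,Rm,S,p=report(off=(0,0,163)); print(o['ee_pos'],o['qpos'].round(2),Rm.round(3).tolist()); save('top','t20.png')
im=cv2.imread('pics/t20.png'); cv2.imwrite('pics/t20c.png',cv2.resize(im[150:310,130:290],(600,600),interpolation=cv2.INTER_CUBIC))
```

```text
plate stage [-142.7 -179.   213.3] relyaw -0.27 nose [ -87.7 -179.2] pitch 5.59 ft [ 0.4 -0.4  0.7] M [ 0.02  0.03 -0.03] w 17.0 t 20.2167
[455.35687393 -30.82897051 376.29377102] [-0.09  0.21  2.02 -0.01  0.89  1.67] [[0.983, -0.182, 0.019], [-0.182, -0.983, -0.01], [0.021, 0.006, -1.0]]
```

View pics/t20c.png

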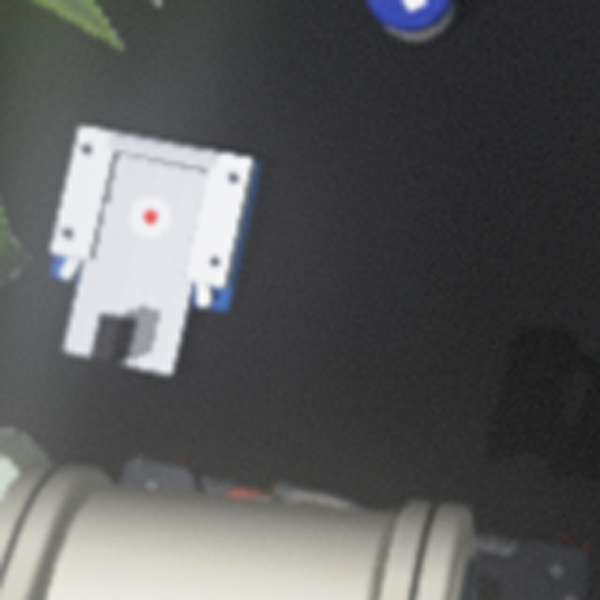

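Emit:
jog_arm(steps=[[[0.011,0.031,0,0,0,0,-1],[0.011,0.033,0,0,0,0,-1],[0.011,0.033,0,0,0,0,-1],[0.011,0.033,0,0,0,0,-1],[0.011,0.033,0,0,0,0,-1],[0.011,0.033,0,0,0,0,-1],[0.011,0.033,0,0,0,0,-1],[0.011,0.033,0,0,0,0,-1],[0.011,0.033,0,0,0,0,-1],[0,0,0,0,0,-6.7,-1],[0,0,0,0,0,-6.7,-1],[0,0,0,0,0,-6.7,-1],[0,0,0,0,0,-6.7,-1],[0,0,0,0,0,-6.7,-1],[0,0,0,0,0,-6.7,-1],[0,0,0,0,0,-6.7,-1],[0,0,0,0,0,-6.7,-1],[0,0,0,0,0,-6.7,-1],[0,0,0,0,0,-6.7,-1]]])

```text
t: 21.85
ee_pos: [501.4, -336.0, 379.2]
orientation: [2.744, 1.494, 0.017]
ft_force: [0.2, -1.1, -0.1]
width: 87.8
```

```bash
cat > tg.py <<'E'
from pl import *
def target(g,yaw,lean,back=0):
    y,l=np.radians(yaw),np.radians(lean)
    x0=np.array([np.cos(y),np.sin(y),0]); dn=np.array([0,0,-1.])
    z=np.cos(l)*dn+np.sin(l)*x0; x=np.cos(l)*x0-np.sin(l)*dn; T=np.c_[x,np.cross(z,x),z]
    return T, np.array(g)-z*(163+back)
def show(g,yaw,lean,back=0):
    o=ctrl.get_obs(); Rm=R.from_rotvec(o['orientation']).as_matrix(); T,P=target(g,yaw,lean,back)
    print('t',o['t'],'ee',o['ee_pos'].round(1),'q',o['qpos'].round(2),'yaw',np.degrees(np.arctan2(Rm[1,0],Rm[0,0])).round(1),'zdir',Rm[:,2].round(3))
    print('tool delta now',(Rm.T@(P-o['ee_pos'])).round(1),'turn',np.degrees(R.from_matrix(Rm.T@T).as_rotvec()).round(2),'delta in target axes',(T.T@(P-o['ee_pos'])).round(1))
E
python3 -c "
from tg import *
show([561,-311,95],70,30,100)"
```

```text
t 21.85 ee [ 501.4 -336.   379.2] q [-0.61  0.42  1.7   0.    1.   -0.04] yaw 57.1 zdir [ 0.018 -0.009 -1.   ]
tool delta now [-74.9  64.6  57.6] turn [  4.49  29.9  -12.26] delta in target axes [-104.1   47.5    5.1]
```

Emit:
jog_arm(steps=[[[0,0,0,0,0,-6.5,-1],[0,0.01,0,0,0,-6.4,-1],[-0.014,0.007,0,0,5,0,-1],[-0.018,0.007,0,0,5,0,-1],[-0.018,0.007,0,0,5,0,-1],[-0.018,0.007,0,0,5,0,-1],[-0.018,0.007,0,0,5,0,-1],[-0.018,0.007,0,0,5,0,-1],[0,0,0,0,0,0,-1],[0,0,0,0,0,0,-1]]])

```text
t: 22.68
ee_pos: [514.6, -450.4, 356.4]
orientation: [-2.29, -1.599, -0.624]
ft_force: [0.2, 0.6, 0.2]
width: 88.0
```

```bash
python3 -c "
from tg import *
show([561,-311,95],70,30,100)
C=cam('wrist'); save('wrist','w21.png')
print(proj('wrist',[561,-311,50],C),proj('wrist',[561,-311,136],C), ctrl.get_obs()['ft_force'])"
```

```text
t 22.6833 ee [ 514.6 -450.4  356.4] q [-0.82  0.61  1.47  0.48  1.32 -0.65] yaw 70.2 zdir [ 0.188  0.46  -0.868]
tool delta now [-3.3 -4.8 36.7] turn [1.09 0.22 0.15] delta in target axes [-3.5 -4.1 36.8]
[270.25404974 220.77817786] [268.44309871 195.00376221] [ 0.55189125 -0.31608246 -0.77661934]
```

View pics/w21.png

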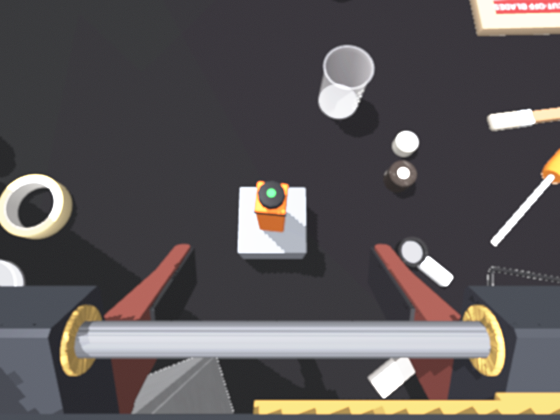

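Emit:
jog_arm(steps=[[[-0.0035,-0.0027,0.01,1.1,0.2,0,-1],[0,0,0.03,0,0,0,-1],[0,0,0.03,0,0,0,-1],[0,0,0.02,0,0,0,-1],[0,0,0.01,0,0,0,-1],[0,0,0,0,0,0,-1],[0,0,0,0,0,0,-1]]])

```text
t: 23.32
ee_pos: [528.6, -405.2, 270.1]
orientation: [-2.272, -1.6, -0.612]
ft_force: [0.3, 0.3, 0.2]
width: 88.0
```

```bash
python3 -c "
from tg import *
show([561,-311,95],70,30,0)
C=cam('wrist'); save('wrist','w22.png')
print(proj('wrist',[561,-311,50],C),proj('wrist',[561,-311,136],C), ctrl.get_obs()['ft_force'])"
```

```text
t 23.3167 ee [ 528.6 -405.2  270.1] q [-0.76  0.69  1.56  0.52  1.17 -0.69] yaw 70.4 zdir [ 0.172  0.469 -0.866]
tool delta now [-1.2 -1.8 38.5] turn [0.06 0.   0.32] delta in target axes [-1.3 -1.8 38.5]
[277.78760615 261.99209539] [276.21432512 241.87638297] [ 0.51718292 -0.47384695 -0.38004606]
```

View pics/w22.png

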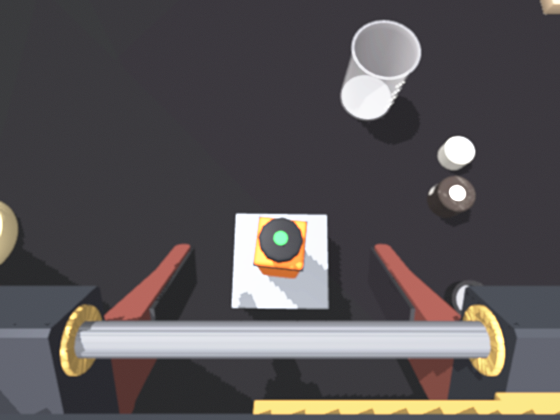

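Emit:
jog_arm(steps=[[[0,0,0.015,0,0,0.3,-1],[0,0,0.015,0,0,0,-1],[0,0,0.008,0,0,0,-1],[0,0,0,0,0,0,-1],[0,0,0,0,0,0,-1]]])

```text
t: 23.78
ee_pos: [534.6, -387.7, 235.8]
orientation: [-2.276, -1.591, -0.611]
ft_force: [-0.1, 0.6, 0.2]
width: 88.1
```

```bash
python3 -c "
from tg import *
show([561,-311,95],70,30,0)
C=cam('wrist'); save('wrist','w23.png')
print(ctrl.get_obs()['ft_force'])"
```

```text
t 23.7833 ee [ 534.6 -387.7  235.8] q [-0.74  0.73  1.58  0.55  1.11 -0.7 ] yaw 69.9 zdir [ 0.172  0.471 -0.865]
tool delta now [-0.2 -1.4 -0.5] turn [ 0.02 -0.07 -0.08] delta in target axes [-0.2 -1.4 -0.5]
[ 0.06622586 -0.07106542  0.16173694]
```

View pics/w23.png

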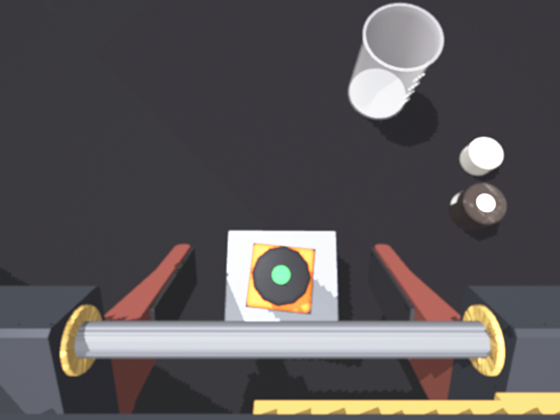

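Emit:
jog_arm(steps=[[[0,0,0,0,0,0,0.4],[0,0,0,0,0,0,0.4],[0,0,0,0,0,0,0.4],[0,0,0,0,0,0,0.4],[0,0,0,0,0,0,0.4],[0,0,0,0,0,0,0.4],[0,0,0,0,0,0,1],[0,0,0,0,0,0,1],[0,0,0,0,0,0,1],[0,0,0,0,0,0,1],[0,0,0,0,0,0,1]]])

```text
t: 24.75
ee_pos: [534.7, -388.1, 236.7]
orientation: [-2.277, -1.592, -0.612]
ft_force: [-0.6, -0.1, 0.3]
width: 24.9
```

```bash
python3 -c "
from tg import *
show([561,-311,95],70,30,0)
C=cam('wrist'); save('wrist','w24.png')
o=ctrl.get_obs();print(o['ft_force'],o['width'],o['moment'])"
```

```text
t 24.75 ee [ 534.7 -388.1  236.7] q [-0.74  0.73  1.58  0.55  1.11 -0.7 ] yaw 69.9 zdir [ 0.173  0.47  -0.866]
tool delta now [-0.3 -1.6  0.5] turn [ 0.11 -0.03 -0.06] delta in target axes [-0.3 -1.6  0.5]
[ 0.6415211   0.10033001 -0.52374606] 24.955209355301285 [-0.22197221  0.0405154   0.00087269]
```

View pics/w24.png

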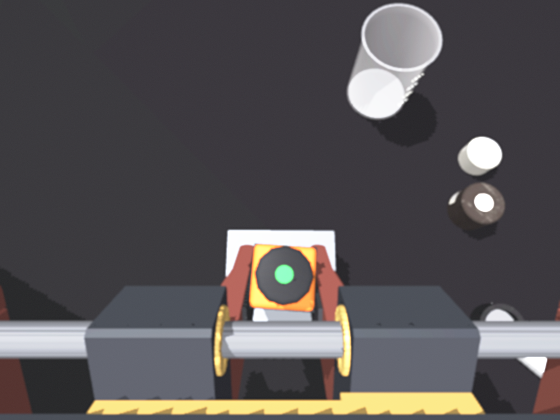

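Emit:
jog_arm(steps=[[[0,0,0,0,0,0,1],[0,0,0,0,0,0,1],[0,0,0,0,0,0,1],[0.004,0,-0.0069,0,0,0,1],[0.0075,0,-0.013,0,0,0,1],[0.0075,0,-0.013,0,0,0,1],[0.0075,0,-0.013,0,0,0,1],[0.0075,0,-0.013,0,0,0,1],[0.0075,0,-0.013,0,0,0,1],[0.0075,0,-0.013,0,0,0,1],[0,0,0,0,0,0,1],[0,0,0,0,0,0,1]]])

```text
t: 25.8
ee_pos: [534.7, -388.3, 336.2]
orientation: [-2.278, -1.594, -0.613]
ft_force: [-0.4, 0.3, -2.2]
width: 24.0
```

```bash
python3 -c "
from tg import *
show([630,118,130],85,30,0)
save('scene','s25.png')
o=ctrl.get_obs();print(o['ft_force'],o['width'],o['moment'])
im=cv2.imread('pics/s25.png'); cv2.imwrite('pics/s25c.png',cv2.resize(im[90:240,270:430],(640,600),interpolation=cv2.INTER_CUBIC))"
```

```text
t 25.8 ee [ 534.7 -388.3  336.2] q [-0.74  0.6   1.55  0.51  1.24 -0.62] yaw 70.0 zdir [ 0.175  0.468 -0.866]
tool delta now [339.7 -63.5 270.8] turn [  7.72   0.05 -12.98] delta in target axes [340.9  50.8 272. ]
[-0.606039    0.32494553 -2.25331988] 23.74553922964623 [-0.38801328  0.09469105  0.07047575]
```

View pics/s25c.png

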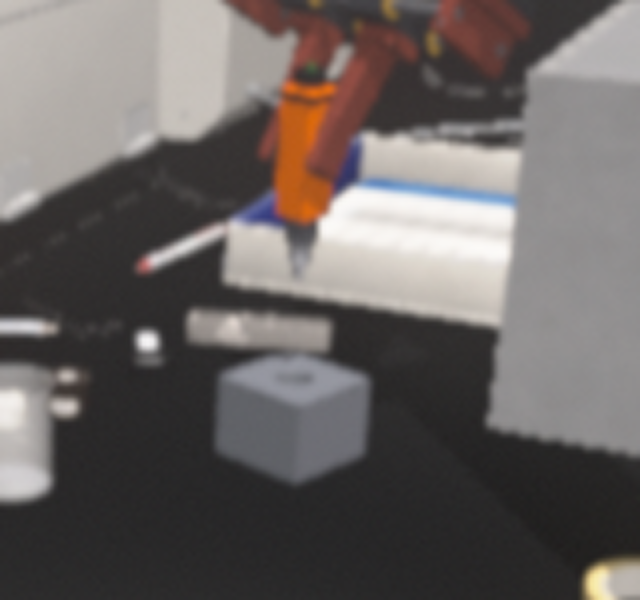

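Emit:
jog_arm(steps=[[[0,0,0,2.5,0,-4.3,1],[0,0,0,2.6,0,-4.4,1],[0,0,0,2.6,0,-4.3,1],[0,0,0,0,0,0,1]]])

```text
t: 26.18
ee_pos: [534.5, -387.9, 333.3]
orientation: [-2.013, -1.849, -0.538]
ft_force: [-0.5, 0.2, -2.0]
width: 23.6
```

```bash
python3 -c "
from tg import *
show([630,118,195],85,30,0)
C=cam('scene'); 
for n,z in (('tip',110),('cap',236)): print(n,proj('scene',[561,-311,z],C))
print('seen', 270+298/4,90+272/4, 270+313/4,90+70/4)
"
```

```text
t 26.1833 ee [ 534.5 -387.9  333.3] q [-0.72  0.62  1.51  0.42  1.36 -0.8 ] yaw 85.1 zdir [ 0.039  0.5   -0.865]
tool delta now [374.1  52.5 213.3] turn [-0.28 -0.1   0.07] delta in target axes [374.5  51.  212.9]
tip [344.83194925 160.37178546]
cap [348.22172681 106.36343969]
seen 344.5 158.0 348.25 107.5
```

Emit:
jog_arm(steps=[[[0.02,0.003,0.0115,0,0,0,1],[0.0288,0.004,0.0164,0,0,0,1],[0.0288,0.004,0.0164,0,0,0,1],[0.0288,0.004,0.0164,0,0,0,1],[0.0288,0.004,0.0164,0,0,0,1],[0.0288,0.004,0.0164,0,0,0,1],[0.0288,0.004,0.0164,0,0,0,1],[0.0288,0.004,0.0164,0,0,0,1],[0.0288,0.004,0.0164,0,0,0,1],[0.0288,0.004,0.0164,0,0,0,1],[0.0288,0.004,0.0164,0,0,0,1],[0.0288,0.004,0.0164,0,0,0,1],[0.015,0.004,0.0085,0,0,0,1],[0,0,0,0,0,0,1],[0,0,0,0,0,0,1]]])

```text
t: 27.43
ee_pos: [620.4, 11.6, 336.4]
orientation: [-2.017, -1.847, -0.538]
ft_force: [0.5, -1.1, -1.5]
width: 24.2
```

```bash
python3 -c "
from tg import *
show([630,118,195],85,30,0)
save('scene','s26.png'); save('wrist','w26.png'); save('top','t26.png')
im=cv2.imread('pics/s26.png'); cv2.imwrite('pics/s26c.png',cv2.resize(im[120:320,140:340],(600,600),interpolation=cv2.INTER_CUBIC))"
```

```text
t 27.4333 ee [620.4  11.6 336.4] q [-0.1   0.52  1.7   0.62  1.03 -0.37] yaw 84.9 zdir [ 0.041  0.499 -0.866]
tool delta now [21.8  0.3 12.9] turn [-0.16 -0.02 -0.08] delta in target axes [21.8  0.3 12.9]
```

View pics/s26c.png

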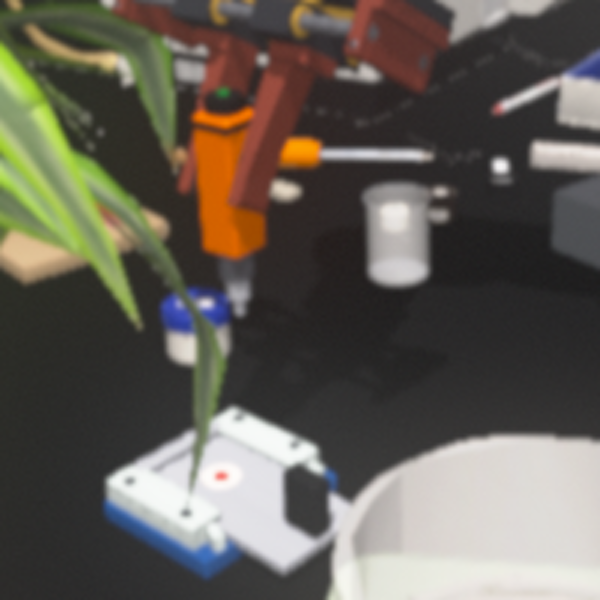

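View pics/w26.png

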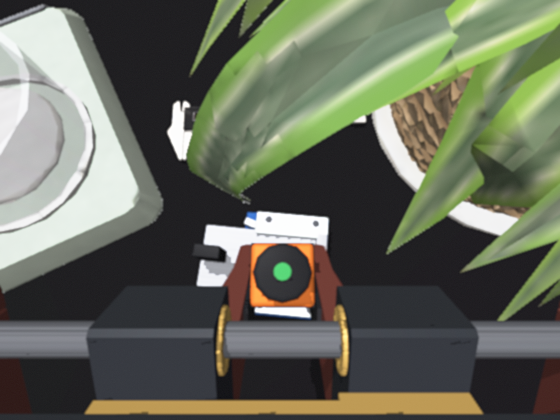

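View pics/t26.png

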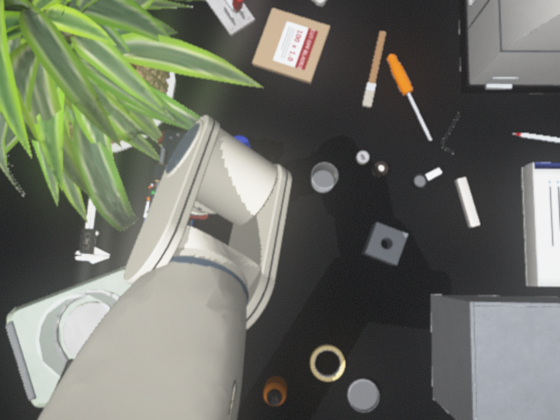

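```bash
python3 -c "
from tg import *
for u in [(211,138)]:
    print([(z,ray('top',u,z)[:2].round().tolist(),proj('scene',ray('top',u,z)).round().tolist()) for z in (100,150,200,250,300,350)])
b=lambda x,y:(130+(x+.5)/3.75-.5,150+(y+.5)/3.75-.5)
print('spot top', ray('top',b(150,216),18))
print('spot scene', ray('scene',(140+221/3,120+476/3),18))
# spot from home geometry
for q in [(630.7,118.35),(629.8,118.8),(629.1,116.75)]: print(q)
"
```

```text
[(100, [751.0, 26.0], [188.0, 201.0]), (150, [738.0, 17.0], [194.0, 176.0]), (200, [725.0, 9.0], [200.0, 150.0]), (250, [712.0, 0.0], [207.0, 122.0]), (300, [698.0, -8.0], [214.0, 93.0]), (350, [685.0, -17.0], [221.0, 62.0])]
spot top [628.41289898 119.20805243  18.        ]
spot scene [629.15257167 116.7046066   18.        ]
(630.7, 118.35)
(629.8, 118.8)
(629.1, 116.75)
```

Emit:
jog_arm(steps=[[[0.011,0,0.0065,0,0,0,1],[0.011,0,0.0064,0,0,0,1],[-0.008,0,0.014,0,0,0,1],[-0.01,0,0.0173,0,0,0,1],[-0.01,0,0.0173,0,0,0,1],[0,0,0,0,0,0,1],[0,0,0,0,0,0,1]]])

```text
t: 28.17
ee_pos: [622.2, 36.4, 279.3]
orientation: [-2.017, -1.846, -0.536]
ft_force: [0.1, -0.3, -0.9]
width: 23.8
```

```bash
python3 -c "
from tg import *
show([629.3,118,112],85,30,0)
save('scene','s27.png'); print(ctrl.get_obs()['ft_force'])
im=cv2.imread('pics/s27.png'); cv2.imwrite('pics/s27c.png',cv2.resize(im[140:320,150:300],(500,600),interpolation=cv2.INTER_CUBIC))"
```

```text
t 28.1667 ee [622.2  36.4 279.3] q [-0.06  0.6   1.73  0.67  0.93 -0.42] yaw 84.8 zdir [ 0.039  0.499 -0.866]
tool delta now [-12.7   0.1  22.8] turn [-0.25 -0.02 -0.14] delta in target axes [-12.7  -0.   22.8]
[ 0.94447858  0.05199382 -2.17612329]
```

View pics/s27c.png

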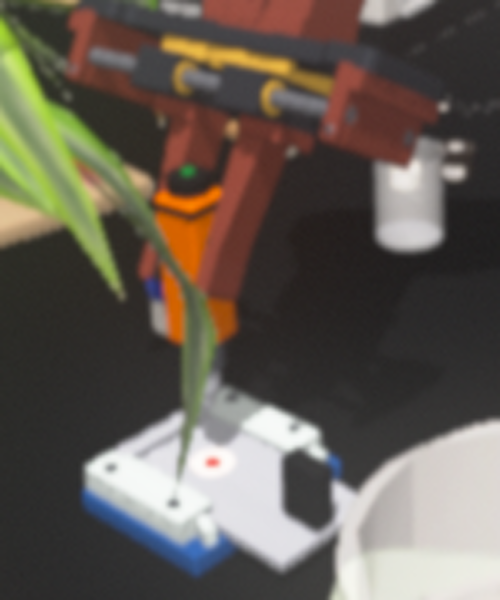

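Emit:
jog_arm(steps=[[[-0.005,0,0.009,0,0,0,1],[-0.005,0,0.009,0,0,0,1],[-0.0027,0,0.0048,-0.2,0,0,1],[0,0,0,0,0,0,1],[0,0,0,0,0,0,1],[0,0,0,0,0,0,1]]])

```text
t: 28.72
ee_pos: [622.9, 36.6, 255.1]
orientation: [-2.02, -1.848, -0.543]
ft_force: [0.1, -0.1, -1.5]
width: 23.7
```

```bash
python3 -c "
from tg import *
show([629.3,118,112],85,30,0)
save('scene','s28.png'); save('wrist','w28.png'); print(ctrl.get_obs()['ft_force'])
im=cv2.imread('pics/s28.png'); cv2.imwrite('pics/s28c.png',cv2.resize(im[220:310,165:265],(660,594),interpolation=cv2.INTER_CUBIC))"
```

```text
t 28.7167 ee [622.9  36.6 255.1] q [-0.06  0.63  1.73  0.7   0.89 -0.46] yaw 85.0 zdir [ 0.046  0.498 -0.866]
tool delta now [-0.8 -0.7  1.7] turn [ 0.13 -0.03 -0.04] delta in target axes [-0.8 -0.7  1.7]
[ 0.27475094 -0.15591448 -1.92037066]
```

View pics/s28c.png

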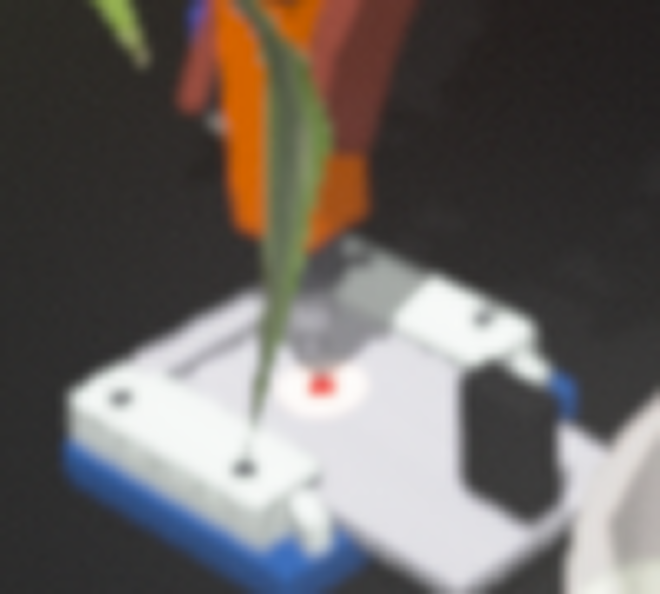

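View pics/w28.png

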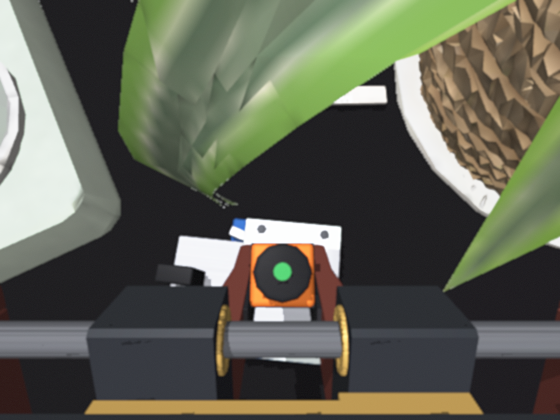

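```bash
python3 -c "
from tg import *
C=cam('scene'); o=ctrl.get_obs(); Rm=R.from_rotvec(o['orientation']).as_matrix(); g=o['ee_pos']+Rm@[0,0,163]; print(g)
f=lambda P:((proj('scene',P,C)-[165,220]+.5)*6.6-.5).round(1)
for z in (18,g[2]-85.5,g[2]-85.5+12,g[2]-85.5+24,g[2]-85.5+40,g[2]-85.5+115): print(z,f([g[0],g[1],z]))
print('spot',f([629.3,118,18]))
im=cv2.imread('pics/s28.png'); a=cv2.resize(im[250:285,195:230],(595,595),interpolation=cv2.INTER_CUBIC); cv2.imwrite('pics/s28d.png',cv2.convertScaleAbs(a,alpha=1.3))"
```

```text
[630.51352602 117.84101576 114.19270136]
18 [317.  390.8]
28.69270135755474 [313.9 355.5]
40.69270135755474 [310.4 315.4]
52.69270135755474 [306.8 274.6]
68.69270135755474 [301.9 219.4]
143.69270135755474 [277.9 -55. ]
spot [320.4 392.5]
```

View pics/s28d.png

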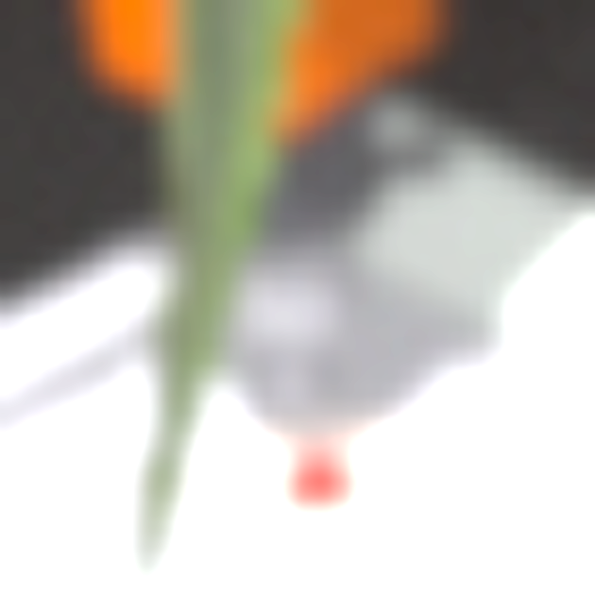

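```bash
python3 -c "
from tg import *
C=cam('scene'); o=ctrl.get_obs(); Rm=R.from_rotvec(o['orientation']).as_matrix(); g=o['ee_pos']+Rm@[0,0,163]
s=ray('scene',(213.65,278.05),18,C); print(s, s-g)
im=cv2.imread('pics/s28.png').astype(int); m=(im[...,2]>im[...,1]+50)&(im[...,2]>im[...,0]+50); m[:270]=0; m[:,:205]=0;m[:,225:]=0
ys,xs=np.nonzero(m); w=(im[...,2]-im[...,1])[ys,xs]; print(xs,ys,(xs*w).sum()/w.sum(),(ys*w).sum()/w.sum())
im=cv2.imread('pics/w28.png'); cv2.imwrite('pics/w28c.png',cv2.resize(im[200:380,140:360],(733,600),interpolation=cv2.INTER_CUBIC))
C=cam('wrist'); print('cap pred',proj('wrist',[g[0],g[1],g[2]-85.5+126],C),'stage bolts')
"
```

```text
[630.26004355 115.28018306  18.        ] [ -0.25348246  -2.5608327  -96.19270136]
[212 213 214 215 212 213 214 215 212 213 214 215] [277 277 277 277 278 278 278 278 279 279 279 279] 213.40208136234625 277.99243140964995
cap pred [279.55717006 278.03943724] stage bolts
```

View pics/w28c.png

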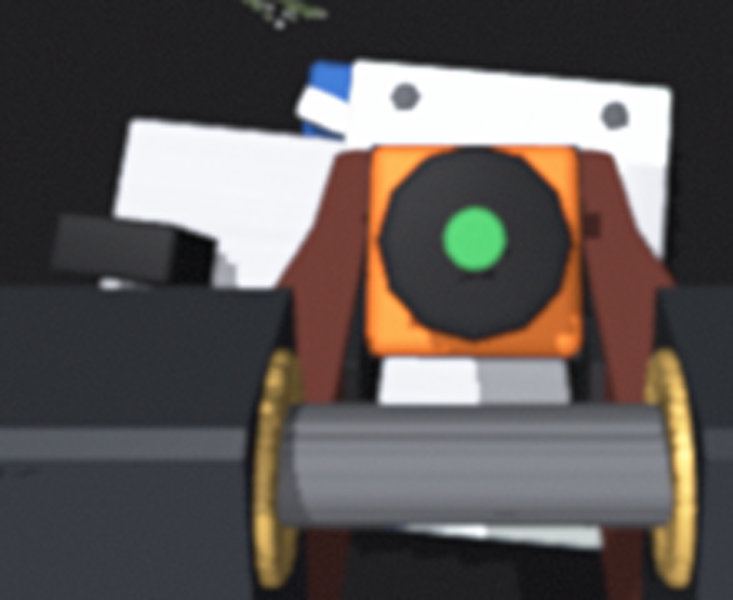

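```bash
python3 -c "
from tg import *
v=lambda x,y:(140+(x+.5)/3.3333-.5,200+(y+.5)/3.3333-.5)
C=cam('wrist'); o=ctrl.get_obs(); Rm=R.from_rotvec(o['orientation']).as_matrix(); g=o['ee_pos']+Rm@[0,0,163]
q,e=fit('wrist',[(-30,48,25.5),(42,48,25.5),(-17,40.6,25.5),(29,40.6,25.5),(-80,30,18)],[v(353,61),v(670,88),v(405,96),v(614,116),v(131,120)],0,[630,118,-.178],C); print('stage by wrist',q,e)
cap=ray('wrist',v(475,238),g[2]-85.5+126,C); print('cap by wrist',cap,'g',g); print('cap-stage',cap[:2]-q[:2])
b=ray('wrist',v(475,252),g[2]-85.5+115,C); print('body top centre',b)
"
```

```text
stage by wrist [ 6.29578852e+02  1.19405731e+02 -1.86767705e-01] 1.78
cap by wrist [631.60772768 120.11581435 154.69270136] g [630.51352602 117.84101576 114.19270136]
cap-stage [2.02887547 0.71008313]
body top centre [631.56919441 119.43595066 143.69270136]
```

Emit:
jog_arm(steps=[[[-0.003,-0.001,0.003,0,0,0,1],[-0.0025,0,0.003,0,0,0,1],[0,0,0,0,0,0,1],[0,0,0,0,0,0,1],[0,0,0,0,0,0,1]]])

```text
t: 29.23
ee_pos: [621.6, 34.9, 246.9]
orientation: [-2.02, -1.848, -0.543]
ft_force: [-0.7, 0.6, -2.0]
width: 24.2
```

```bash
python3 -c "
from tg import *
C=cam('scene'); o=ctrl.get_obs(); Rm=R.from_rotvec(o['orientation']).as_matrix(); g=o['ee_pos']+Rm@[0,0,163]; print(o['t'],g,'tip z',g[2]-85.5,o['ft_force'],o['moment'])
save('scene','s29.png')
f=lambda P:((proj('scene',P,C)-[195,250]+.5)*17-.5).round(1)
print(f([g[0],g[1],g[2]-85.5]),f([g[0],g[1],18]))
im=cv2.imread('pics/s29.png'); a=cv2.resize(im[250:285,195:230],(595,595),interpolation=cv2.INTER_CUBIC); cv2.imwrite('pics/s29d.png',a)"
```

```text
29.2333 [629.06301566 116.15758549 105.7282397 ] tip z 20.22823970202117 [-0.72857016  0.61396773 -2.03406065] [-0.36924384  0.03751729  0.039841  ]
[327.8 473.9] [329.4 492.7]
```

View pics/s29d.png

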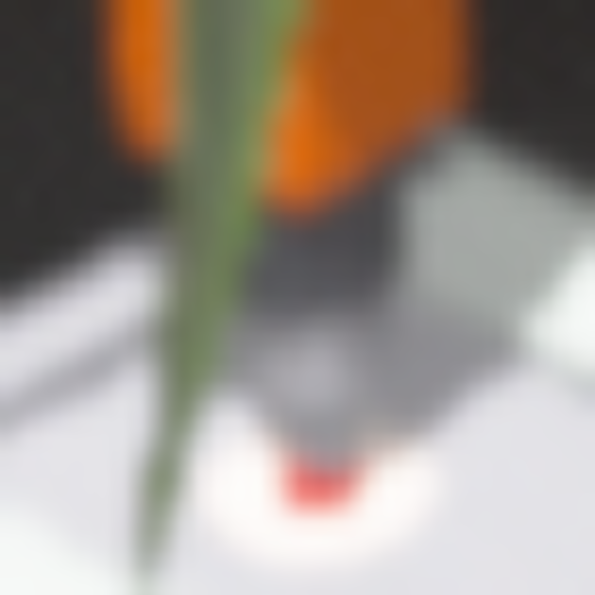

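```bash
python3 -c "
from tg import *
C=cam('scene'); P=np.array([629,116,18.]); p0=proj('scene',P,C); J=np.c_[proj('scene',P+[1,0,0],C)-p0,proj('scene',P+[0,1,0],C)-p0]; print(J)
print(np.linalg.solve(J,[-13/17,-9/17]))
C=cam('wrist'); save('wrist','w29.png')
im=cv2.imread('pics/w29.png'); cv2.imwrite('pics/w29c.png',cv2.resize(im[200:380,140:360],(733,600),interpolation=cv2.INTER_CUBIC))
"
```

```text
[[-0.48008969 -0.36165908]
 [-0.16371623  0.30630752]]
[ 2.06386289 -0.62526679]
```

View pics/w29c.png

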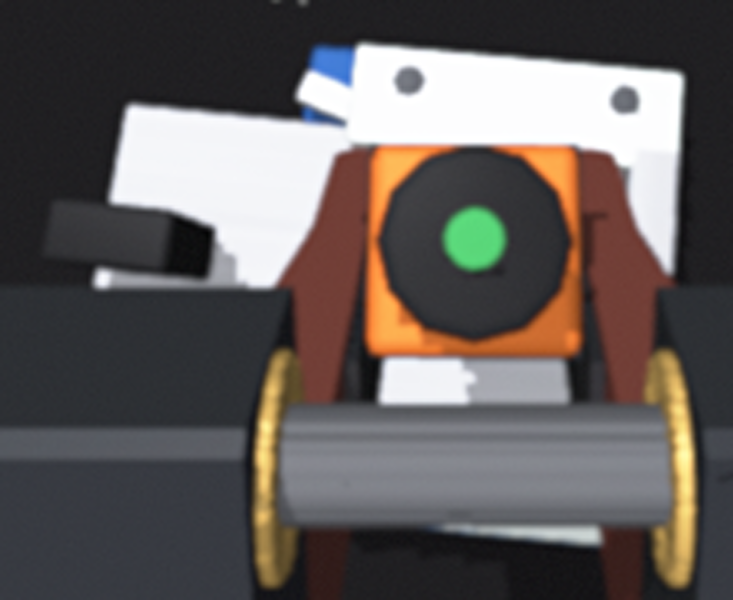

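Emit:
jog_arm(steps=[[[-0.001,0.0007,0.0019,0,0,0,1],[0,0,0,0,0,0,1],[0,0,0,0,0,0,1],[0,0,0,0,0,0,1]]])

```text
t: 29.67
ee_pos: [622.4, 35.0, 244.8]
orientation: [-2.02, -1.848, -0.543]
ft_force: [1.1, 0.4, -2.1]
width: 24.0
```

```bash
cat > chk.py <<'E'
import sys
from tg import *
n=sys.argv[1]
o=ctrl.get_obs(); Rm=R.from_rotvec(o['orientation']).as_matrix(); g=o['ee_pos']+Rm@[0,0,163]
im=save('scene',n+'.png')[:,:,::-1]
F=[o['ft_force']]
for k in range(4): ctrl.get_image('scene'); F.append(ctrl.get_obs()['ft_force'])
print(o['t'],g.round(2),'tip z',(g[2]-85.5).round(2),np.mean(F,0).round(2),np.std(F,0).round(2),o['moment'].round(2),o['width'])
a=cv2.resize(im[250:285,195:230],(595,595),interpolation=cv2.INTER_CUBIC); cv2.imwrite('pics/'+n+'d.png',a)
E
python3 chk.py s30
```

```text
29.6667 [629.8  116.24 103.66] tip z 18.16 [ 0.15 -0.24 -2.03] [0.67 0.58 0.41] [-0.39  0.04  0.  ] 23.953714975076334
```

View pics/s30d.png

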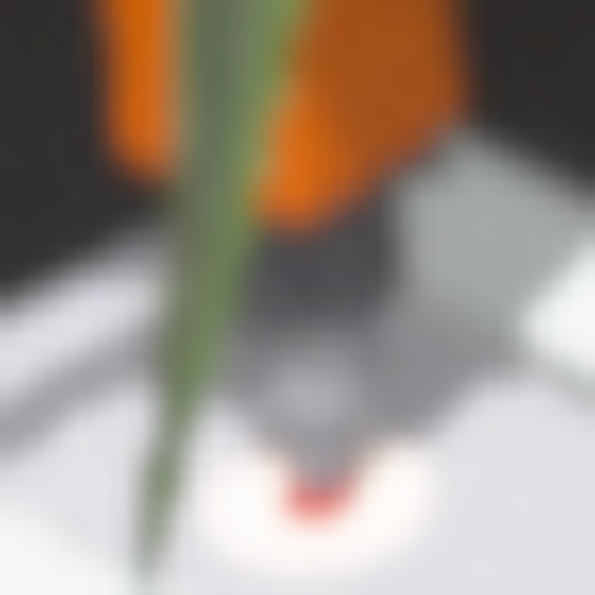

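Emit:
jog_arm(steps=[[[0.0011,0,0.0006,0,0,0,1],[0,0,0,0,0,0,1],[-0.0005,0,0.0009,0,0,0,1],[0,0,0,0,0,0,1],[0,0,0,0,0,0,1]]])

```text
t: 30.33
ee_pos: [622.5, 36.3, 243.9]
orientation: [-2.02, -1.848, -0.543]
ft_force: [-0.8, -0.3, -0.6]
width: 24.0
```

```bash
python3 chk.py s31
```

```text
30.3333 [630.   117.51 102.75] tip z 17.25 [ 0.25  0.36 -1.09] [0.66 0.59 0.3 ] [-0.24 -0.1   0.04] 23.97843504670248
```

View pics/s31d.png

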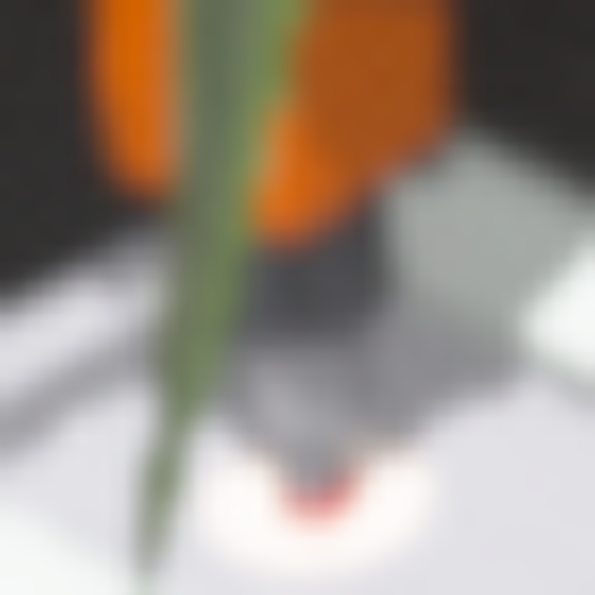

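Emit:
jog_arm(steps=[[[-0.0008,0,0.0014,0,0,0,1],[-0.0008,0,0.0014,0,0,0,1],[0,0,0,0,0,0,1],[0,0,0,0,0,0,1],[0,0,0,0,0,0,1],[0,0,0,0,0,0,1]]])

```text
t: 31.08
ee_pos: [622.5, 36.3, 240.7]
orientation: [-2.02, -1.848, -0.543]
ft_force: [0.9, 0.1, 1.3]
width: 24.2
```

```bash
python3 chk.py s32; python3 -c "
from tg import *
save('wrist','w32.png');show([630,117.5,99],85,30,0)
im=cv2.imread('pics/s32.png'); cv2.imwrite('pics/s32c.png',cv2.resize(im[140:320,150:300],(500,600),interpolation=cv2.INTER_CUBIC))
F=[]
for k in range(12): ctrl.get_image('scene'); F.append(ctrl.get_obs()['ft_force'])
print(np.mean(F,0),np.std(F,0)/12**.5)"
```

```text
31.0833 [630.03 117.5   99.58] tip z 14.08 [0.48 0.55 1.43] [0.25 0.26 0.33] [-0.07 -0.14 -0.05] 24.23730439155257
t 31.3833 ee [622.5  36.3 240.7] q [-0.06  0.66  1.74  0.71  0.87 -0.48] yaw 85.0 zdir [ 0.046  0.498 -0.866]
tool delta now [-0.2  0.4  0.4] turn [ 0.13 -0.03 -0.04] delta in target axes [-0.2  0.4  0.4]
[0.63689905 0.46244936 1.11217369] [0.11699742 0.12908001 0.1627377 ]
```

View pics/s32d.png

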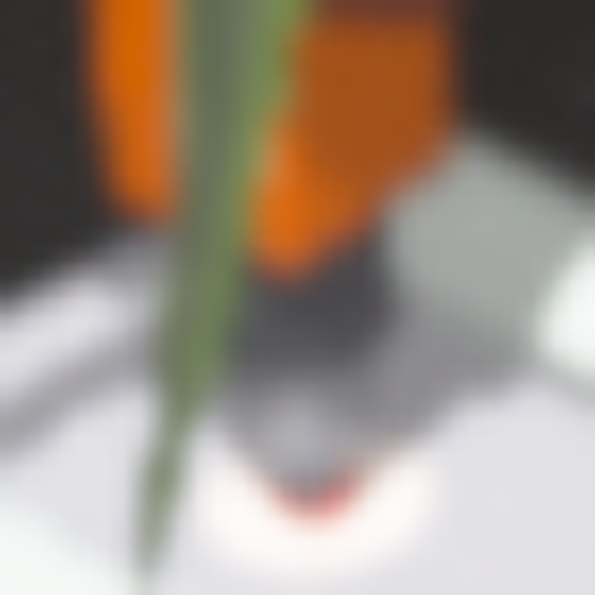

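View pics/s32c.png

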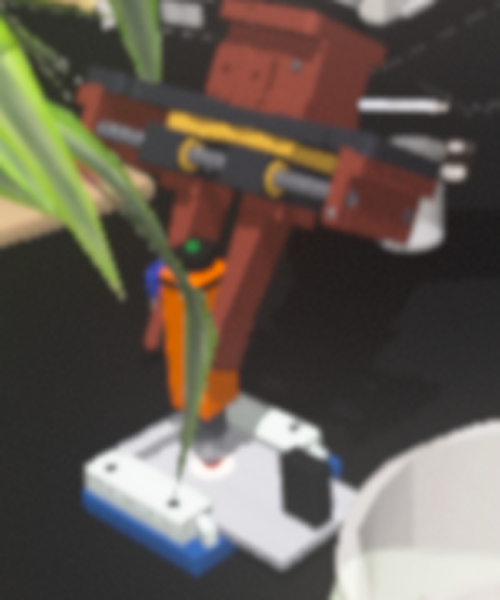

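View pics/w32.png

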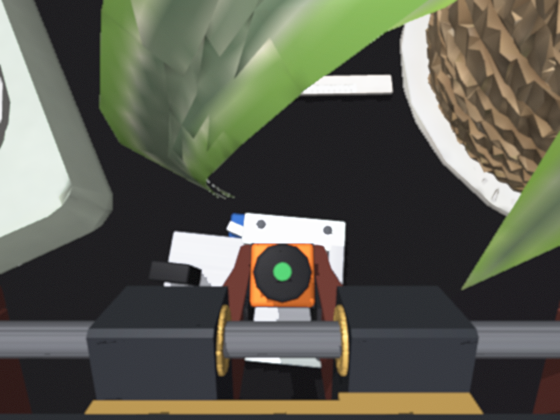

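```bash
python3 -c "
from workcell import ctrl
print(ctrl.close_job())"
```

```text
the job is handed in; nothing more can be done
None
```

The job is handed in at about 32 s. The plate is home in the stage and released, and the arm is still holding the probe pressed on the red spot.

**How it went**
- **Plate:** I gripped it by the tab and entered the stage at a slight angle. On the first try it touched the balance base beside the stage, at about 23 N, and turned a few degrees in the grip. I lifted it, measured it again and re-entered.
- **Last 38 mm:** I let go of the tab and pushed it from behind with closed fingers, to keep the gripper clear of the plant leaf. I stopped when it met the stop, at about 12 N.
- **Probe:** I lifted it straight out of the holder with the gripper leaning 30°. The leaf stayed in front of the scene camera, but I saw and felt no contact with it.

**Last checks**
- **Plate home:** the pictures show the plate against the stop, turned by no more than about 0.4°. I did not check it again after pressing the probe, but the tab looked unmoved.
- **Tip depth:** the vertical force rose by about 3.1–3.5 N and the tip height was 14.1 mm. Both put the tip about 4 mm in, or half.
- **On the spot:** a thin, even red crescent shows round the tip in the scene picture. The scene and wrist cameras disagreed by up to about 3 mm on where the tip was, so I aimed between them; I expect it to be within about 1–2 mm of the centre.
- **Upright:** the probe lined up with the vertical in the scene picture after the lift, and it has not moved in the grip since.
- **Beaker and jar:** I did not touch either one.

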